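# Fetch the filler tub from behind the floor-care goods

### The arm

A 6-joint arm with a two-finger parallel gripper is mounted at the origin on the work surface. World frame = base frame: x ahead of the robot, y to its left, z up, the work surface at z = 0. Lengths are in m, angles in rad, forces in N, time in s.
With the tool pointing down it reaches from about 0.3 to 0.75 m from the base axis. Payload 8.5 kg.
Tool frame: the origin (TCP) lies midway between the tips of the shut fingers; the grasp point (between the pads) lies 19 mm behind it; z points along the fingers, y is the line along which they close (so a half turn about z gives the same grasp; the last joint's range is limited). The gripper opens to 85 mm and grips with 20 to 120 N. Pads are 22 mm wide; open, the fingers measure 114 mm over their backs; the gripper's body (76 mm by 85 mm) begins 54 mm behind the grasp point. The pads swing forward as they close: fully open they stand 13 mm farther back than shut.
Start: joints at [-1.538, 0.381, 1.297, -0, 1.464, -0.215], TCP at [0.135, -0.533, 0.231] pointing down, gripper open.
Joint ranges: [-3.11, 3.11], [-0.89, 2.33], [0.22, 2.48], [-1.42, 4.56], [0.17, 2.85], [-2.88, 2.88]. Speed limits (rad/s): [2.39, 2.39, 3.14, 3.14, 3.14, 3.14].

### API

Orientations are given as a rotation vector (axis times angle).
In Python, from station import env gives the robot as it stands.
- The arm moves only by the shell command python3 -m pendant FILE [FORCE], which reads ROWS from the file FILE. ROWS is a JSON object with one list for each field, all of the same length, 1 to 8, a row being the entries at one place: aperture (the finger opening in m), tx, ty, tz (the shift in shares of 0.75 m (1.0 is 0.75 m)), wx, wy, wz (a rotation vector in fractions of the full range, 1 being pi rad); each row is the pose to reach, as a shift and turn from the pose commanded when the command began, along the tool's axes at that moment; what a row does not reach only later rows make up. A row lasts 1/8 s, in which the tool goes at most 0.0625 m and 0.188 rad, less where a joint would pass 70% of its speed; a pose out of reach is approached as far as the arm can. The fingers move at their own pace and stop on an object; FORCE is the grip in N (left out, the last holds). Time passes only in rows, so rows that do not move let the fingers close. It prints the time, the measured TCP pose, the force, the opening and the grip force at its end. Input that does not fit is refused with a message, and nothing moves.
- env.sense(): the state, without advancing time (a new reading comes with each control period).
- env.snapshot(name): name is "side" or "top" or "wrist"; returns the picture (480x640x3 uint8, blue, green, red); there is no depth.
- env.calibration(name): a dict with "camera_matrix" (3x3 intrinsics, pixels), "dist_coeffs" ([k1, k2, p1, p2, k3] as OpenCV has them; the pictures are not rectified), "R" (3x3) and "t" (3): a world point X has camera coordinates R X + t; the wrist camera has in their place "hand_eye" (4x4, takes a point from camera to tool coordinates, whose origin is the TCP and whose axes are the flange's). Camera axes: x right, y down, z forward; pixel columns grow to the right and rows downward; lengths in m; the calibration is good to about 2 mm. A picture is of the moment at which its call begins: read the wrist's pose just before it. calibration takes no time and is no camera call.
- env.job_done(): hands the job in; it is judged then, once.
Trained networks look in the newest picture that a camera, given by its name, has taken for a name from the list of things; names that differ only in an ending like _2 or _b are one class to them, and where a whole thing is asked for, a point or a joint stands for the part that bears it (a point fixed in the world has none). Each returns a list of dicts, best first, with "conf" (0 to 1); they miss things now and then, are a little off and sometimes report something else, mostly with a low value. They report only what shows in the picture. A call takes as long as a camera call. They do not tell look-alikes from the thing itself.
- env.spot_in(camera, thing): "bbox" ([left, top, right, bottom] in pixels, round what is visible of it).
The state is a dict: "time_s": time; "joint_positions": joint angles; "dq": joint speeds; "effort": joint torques, N m; "position": TCP position; "orientation": TCP orientation; "ft_force": force on the tool from outside, world axes, zero at the start; "torque": the same for the moment, N m; "finger_gap": finger opening in m; "finger_force": force on a finger pad.
Only numpy, scipy, OpenCV 4.12 (cv2) and the standard library are available. Lean on these libraries where they do the work, as an engineer would, in place of code of your own. Each camera call takes 0.05 s, during which the arm holds its last target. There are 200 camera calls.

### The job

A customer in the flooring showroom wants the low tub of wood filler at the back of the display tray, shut in by the oil can, the cleaner bottle and the adhesive tin. First clear those three to the black rubber mat, all three standing on it before the tub is moved; then stand the tub in the middle of the small wooden order tray; then put the three back, each just where it stood before, the can square to the display tray as it was. Set everything down upright rather than dropping it, and leave the wax box, the lacquer jar and the tape measure where they are.

Things in the scene. Friction and masses are not known exactly. Their poses are not given: they have to be found in the camera images.
- display: fixed white board, 220 (x) by 270 (y) mm; goods stand on it 6 mm above its origin (centre of its underside). Back (+x) lip 30 mm high, side lips 18, front price strip 20. The tub is about 45 mm from the origin along +x; the three tall goods, in any order, 28 mm along -x of the origin, and 18 mm along +x and 80 mm to either side; about 8 to 25 mm clear of the tub, 15 to 35 of each other
- oil_can: flat upright steel oil can: 46 (x) by 70 (y) mm at foot and top edges, 44 by 68 between, 117 mm high; round white cap 26 mm across on top up to 132 mm, 16 mm off centre to its +y; 0.4 kg or so. Origin: centre of its underside. Stands with its x axis within 0.1 rad of the display's, broad faces to front and back. Grips across x, e.g. 90 mm up
- cleaner_bottle: round white plastic bottle with a grey cap, upright: 58 mm diameter up to 104 mm, then a shoulder narrowing to the cap, 37 mm across, whose top is at 139 mm; 0.35 kg or so. Origin: centre of its underside, z along its axis
- adhesive_tin: round metal tin with a lever lid and a brown cardboard-coloured band, upright: 60 mm diameter, 62 mm at its two rims, 112 mm high; 0.45 kg or so. Origin: centre of its underside, z along its axis
- filler_tub: the tub of wood filler that is wanted: low round white tub with a grey lid and a pale wood disc on it, 60 mm diameter at the lid (its top 12 mm), 58 mm tapering to 52 mm below, 42 mm high; 0.12 kg or so. Origin: centre of its underside, z along its axis
- mat: black ribbed rubber mat lying on the desk, fixed, the side area: 190 (x) by 200 (y) mm, 4 mm thick. Origin: centre of its underside; z up
- order_tray: small square light-wood order tray on the desk, fixed: 130 by 130 mm inside, floor 5 mm thick (a thing in it stands 5 mm above its origin), rim 6 mm thick and 18 mm high. Origin: centre of its underside; z up
- wax_box: bystander: small brown cardboard box with a paper band, 36 by 42 by 36 mm high, at the back left corner of the display (+x, +y). Origin: centre of its underside. Not to be moved
- lacquer_jar: bystander: small amber glass jar with a black cap, 32 mm diameter, 38 mm high, at the back right corner of the display (+x, -y). Origin: centre of its underside. Not to be moved
- tape_measure: bystander: black tape measure standing on the desk in front of the display, 66 by 36 by 63 mm high with a 27 mm yellow tab at its +x end. Origin: centre of its case's underside. Not to be moved
Things that resemble listed ones, but are neither listed nor needed, are in the scene too. Several things look just like the order_tray: the one meant starts farthest from the robot's base.

How it is judged:
By the outcome, as a careful person would: the job done as asked, in the order asked, and still so for the second after the job is handed in, with the robot touching nothing.
It also fails if it takes over 144 s, if anything falls off the work surface, if the arm or the gripper's body presses on something with over 40 N, if the wrist force passes 120 N, or if a joint passes its speed limit or range.

## Working session

There is one attempt and no reset: what is moved stays moved. The work goes in short steps, Python scripts to look and compute and a shell command to move; the robot and the scene stay as the last step left them, time stands still between calls to the robot, and variables do not carry over. Pictures are saved under pics/ and viewed, at most 16 in all, crops included, and the job is handed in when it is done.

```bash
ls; mkdir -p pics; python3 - <<'E'
from station import env
import cv2
for c in ("side","top","wrist"):
    cv2.imwrite(f"pics/{c}0.png",env.snapshot(c))
    k=env.calibration(c); print(c,{a:(b if not hasattr(b,'tolist') else b.tolist()) for a,b in k.items()})
    for t in ["display","oil_can","cleaner_bottle","adhesive_tin","filler_tub","mat","order_tray","tape_measure"]:
        print(c,t,[(round(d['conf'],2),[round(v) for v in d['bbox']]) for d in env.spot_in(c,t)])
print(env.sense())
E
```

```text
pics
side {'camera_matrix': [[564.3101006169732, 0.0, 321.905598032912], [0.0, 564.3101006169732, 241.0293385667983], [0.0, 0.0, 1.0]], 'dist_coeffs': [-0.03557953162034139, 0.0, 0.0, 0.0, 0.0], 'R': [[-0.9378717182190883, -0.34697255507208563, 0.002585767105404628], [-0.22023589003146843, 0.589509051635975, -0.7771584335135923], [0.26812831425797207, -0.7294443940877208, -0.6292996766463307]], 't': [0.4300971773367312, 0.13539902603705753, 0.9787576073845015]}
side display [(0.88, [168, 185, 315, 288])]
side oil_can [(0.59, [238, 175, 273, 246])]
side cleaner_bottle [(0.68, [234, 148, 263, 211])]
side adhesive_tin [(0.69, [204, 197, 243, 269])]
side filler_tub []
side mat [(0.74, [174, 324, 350, 468])]
side order_tray [(0.97, [482, 177, 511, 208]), (0.91, [318, 158, 400, 203])]
side tape_measure [(0.71, [350, 230, 384, 280])]
top {'camera_matrix': [[435.1958236183743, 0.0, 326.3965981927089], [0.0, 435.1958236183743, 241.3286314465793], [0.0, 0.0, 1.0]], 'dist_coeffs': [-0.054190598931970334, 0.0, 0.0, 0.0, 0.0], 'R': [[-0.018195420476322076, -0.9998199365256962, -0.0053871327663795
[... 1380 characters left out ...]
 1.35, 'joint_positions': array([-1.53831526e+00,  3.80596396e-01,  1.29742282e+00,  9.39616199e-06,
        1.46355715e+00, -2.15323474e-01]), 'dq': array([ 5.84654055e-05, -7.85206721e-04, -7.72447977e-04,  7.08806794e-04,
       -6.54964989e-04,  1.51735226e-03]), 'effort': array([ 1.08871427e-03, -4.48322046e+01, -2.31460923e+01, -1.58805360e-04,
        5.05427506e-04, -4.25330938e-06]), 'position': array([ 0.13488897, -0.53318628,  0.23131663]), 'orientation': array([3.11749223e+00, 3.88251599e-01, 1.22777209e-05]), 'ft_force': array([ 0.05799244, -0.20879735, -0.10420156]), 'torque': array([ 0.04035344,  0.01604165, -0.00678449]), 'finger_force': 0.0, 'finger_gap': 0.0853688192084887}
```

View pics/top0.png

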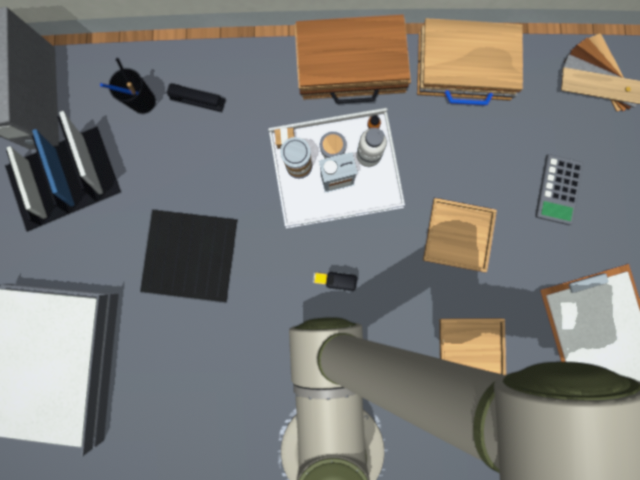

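View pics/side0.png

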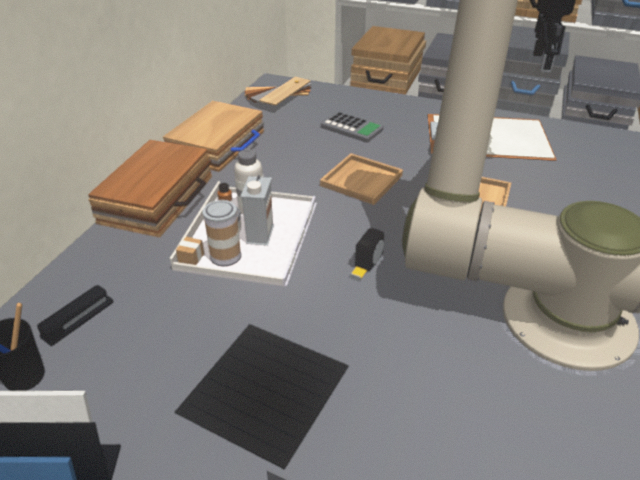

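The top view shows the display at about (337,167). The tin is on its left at (296,155), the can in front at (338,170), the bottle on the right at (372,145) and the tub behind at (332,145). The mat is at (190,255) and the tape measure at (338,281). There are two order trays, at (461,235) and (473,346).

```bash
cat > h.py <<'E'
import numpy as np, cv2
from station import env
from scipy.spatial.transform import Rotation as Ro
def cam(c,s=None):
    k=env.calibration(c);K=np.array(k["camera_matrix"]);D=np.array(k["dist_coeffs"])
    if c!="wrist": return K,D,np.array(k["R"]),np.array(k["t"])
    s=s or env.sense();T=np.eye(4);T[:3,:3]=Ro.from_rotvec(s["orientation"]).as_matrix();T[:3,3]=s["position"]
    E=np.linalg.inv(T@np.array(k["hand_eye"]));return K,D,E[:3,:3],E[:3,3]
def ray(C,p):
    K,D,R,t=C;u=cv2.undistortPoints(np.array([[p]],float),K,D)[0,0]
    d=R.T@np.array([u[0],u[1],1]);return -R.T@t,d/np.linalg.norm(d)
def atz(C,p,z):
    o,d=ray(C,p);return o+d*(z-o[2])/d[2]
def tri(Cps):
    A=0;b=0
    for C,p in Cps:
        o,d=ray(C,p);M=np.eye(3)-np.outer(d,d);A=A+M;b=b+M@o
    return np.linalg.solve(A,b)
def proj(C,X):
    K,D,R,t=C;return cv2.projectPoints(np.array(X,float).reshape(-1,3),cv2.Rodrigues(R)[0],t,K,D)[0].reshape(-1,2)
def go(xyz,yaw=None):
    "shift (tool axes) from the commanded~measured pose to a world TCP, tool down; yaw = world angle of tool x"
    s=env.sense();R=Ro.from_rotvec(s["orientation"]);
    d=R.inv().apply(np.array(xyz)-s["position"]);x=R.apply([1,0,0]);y0=np.arctan2(x[1],x[0])
    r=np.zeros(3)
    if yaw is not None:
        T=Ro.from_matrix(np.array([[np.cos(yaw),np.sin(yaw),0],[np.sin(yaw),-np.cos(yaw),0],[0,0,-1]]));r=(R.inv()*T).as_rotvec()
    print("go",np.round(d,4),np.round(r,4),"dist",round(np.linalg.norm(d),3),"yaw0",round(y0,4));return d,r
E
python3 - <<'E'
from h import *
T=cam("top");S=cam("side")
for n,p,z in [("displayc",(337,167),0.015),("can",(338,162),.117),("tin",(296,146),.112),("bot",(373,138),.139),("tub",(332,144),.048),("mat",(190,255),.004),("trayA",(461,235),.005),("trayB",(473,346),.005),("tape",(340,281),.06),
 ("d1",(270,128),.018),("d2",(386,110),.03),("d3",(404,206),.018),("d4",(285,227),.018),("m1",(152,210),.004),("m2",(237,219),.004),("m3",(226,301),.004),("m4",(141,292),.004),("t1",(434,199),.018),("t2",(496,208),.018),("t3",(486,271),.018),("t4",(424,263),.018)]:
    X=atz(T,p,z);print(n,np.round(X,3),round(np.hypot(*X[:2]),3))
print("tri tray",tri([(T,(434,199)),(S,(350,156))]), "mat far-left",tri([(T,(152,210)),(S,(178,411))]),tri([(T,(226,301)),(S,(348,367))]))
go((.46,0,.33),0.)
E
```

```text
displayc [ 0.627 -0.023  0.015] 0.627
can [ 0.611 -0.022  0.117] 0.612
tin [0.648 0.062 0.112] 0.651
bot [ 0.653 -0.092  0.139] 0.659
tub [ 0.67  -0.012  0.048] 0.67
mat [0.435 0.313 0.004] 0.536
trayA [ 0.469 -0.299  0.005] 0.556
trayB [ 0.221 -0.317  0.005] 0.386
tape [ 0.371 -0.023  0.06 ] 0.372
d1 [0.72  0.128 0.018] 0.731
d2 [ 0.752 -0.135  0.03 ] 0.764
d3 [ 0.535 -0.17   0.018] 0.561
d4 [0.493 0.096 0.018] 0.502
m1 [0.539 0.402 0.004] 0.672
m2 [0.515 0.206 0.004] 0.554
m3 [0.331 0.231 0.004] 0.403
m4 [0.353 0.425 0.004] 0.552
t1 [ 0.549 -0.238  0.018] 0.599
t2 [ 0.527 -0.377  0.018] 0.648
t3 [ 0.386 -0.348  0.018] 0.52
t4 [ 0.407 -0.21   0.018] 0.458
tri tray [ 0.50675768 -0.22270436  0.10285363] mat far-left [0.53807366 0.40116305 0.00354338] [ 0.32930111  0.23214624 -0.00152206]
go [ 0.446  -0.4372 -0.0987] [ 0.     -0.      0.2478] dist 0.632 yaw0 0.2478
```

Only (332,145) can be the tub. The tray candidates are A at (461,235), 0.56 m from the base, and B at (473,346), 0.39 m, so I choose A. Next I move over the display for a close look.

```bash
python3 - <<'E'
from h import *
go((.58,-.04,.33),0.12)
E
```

```text
go [ 0.5525 -0.3689 -0.0987] [ 0.     -0.      0.1278] dist 0.672 yaw0 0.2478
```

Units first: shifts go in shares of 0.75 m and turns go in shares of pi rad. So 0.4 m / 0.75 = 0.5333, 0.05 m / 0.75 = 0.0667, 0.1278 rad / 3.1416 = 0.0407.

```bash
echo '{"aperture":[0.085, 0.085, 0.085, 0.085, 0.085, 0.085, 0.085, 0.085], "tx":[0.0667, 0.1333, 0.2, 0.2667, 0.3333, 0.4, 0.4667, 0.5333], "ty":[-0.0453, -0.0893, -0.1333, -0.1787, -0.2227, -0.2667, -0.312, -0.356], "tz":[-0.12, -0.1316, -0.1316, -0.1316, -0.1316, -0.1316, -0.1316, -0.1316], "wx":[0, 0, 0, 0, 0, 0, 0, 0], "wy":[0, 0, 0, 0, 0, 0, 0, 0], "wz":[0.0064, 0.0127, 0.0191, 0.0255, 0.0318, 0.0382, 0.0407, 0.0407]}' > next.json && python3 -m pendant next.json; python3 - <<'E'
from h import *
go((.58,-.04,.33),0.12)
E
```

```text
time_s: 2.35
position: [0.4466, -0.1874, 0.3303]
orientation: [3.135, 0.188, 0.001]
ft_force: [0.2, -1.4, -0.3]
finger_gap: 0.0851
finger_force: 0.0
go [ 0.1501 -0.1304  0.0003] [ 0.0005 -0.0005 -0.0002] dist 0.199 yaw0 0.1198
```

Scaled: 0.15 m / 0.75 = 0.2, -0.13 m / 0.75 = -0.1733.

```bash
echo '{"aperture":[0.085, 0.085, 0.085, 0.085, 0.085], "tx":[0.0627, 0.1253, 0.2, 0.2, 0.2], "ty":[-0.0547, -0.1093, -0.1733, -0.1733, -0.1733], "tz":[0, 0, 0, 0, 0], "wx":[0, 0, 0, 0, 0], "wy":[0, 0, 0, 0, 0], "wz":[0, 0, 0, 0, 0]}' > next.json && python3 -m pendant next.json; cat > look.py <<'E'
from h import *
import sys,json,pickle
s=env.sense();im=env.snapshot("wrist");n=sys.argv[1];cv2.imwrite(f"pics/{n}.png",im);pickle.dump(s,open(f"pics/{n}.pkl","wb"))
for t in sys.argv[2:]:
    print(t,[(round(d['conf'],2),[round(v) for v in d['bbox']]) for d in env.spot_in("wrist",t)])
print(s["position"],s["orientation"])
E
python3 look.py w1 oil_can cleaner_bottle adhesive_tin filler_tub display wax_box lacquer_jar
```

```text
time_s: 2.98
position: [0.5788, -0.042, 0.3297]
orientation: [3.136, 0.19, -0.001]
ft_force: [-0.3, 0.5, 0.1]
finger_gap: 0.0846
finger_force: 0.0
oil_can [(0.7, [251, 144, 341, 211]), (0.6, [233, 340, 313, 402])]
cleaner_bottle [(0.7, [349, 81, 432, 156])]
adhesive_tin [(0.58, [157, 85, 257, 166]), (0.57, [442, 234, 611, 375])]
filler_tub [(0.71, [269, 61, 334, 131])]
display [(0.61, [154, 12, 444, 251])]
wax_box [(0.82, [162, 32, 221, 80])]
lacquer_jar [(0.81, [390, 31, 422, 65])]
[ 0.57884156 -0.04204358  0.32971053] [ 3.13573237e+00  1.89701434e-01 -9.92737707e-04]
```

View pics/w1.png

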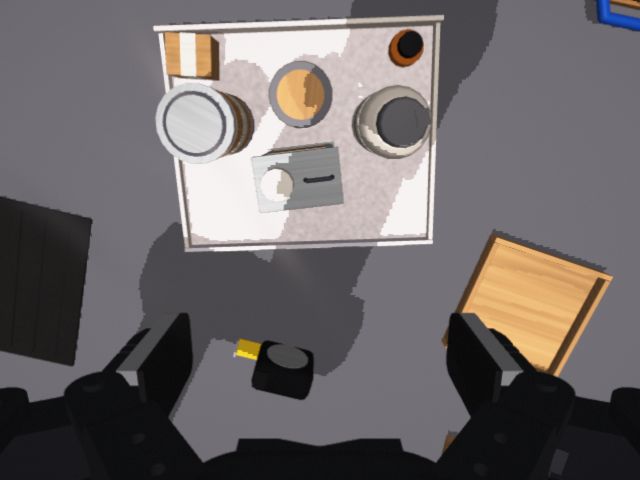

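The wrist view shows:
- Tin lid centred at (197,123).
- Bottle cap at (403,122).
- Can top with corners (252,158), (339,147), (343,203) and (259,212), and its cap at (277,184).
- Tub lid at (300,94), wax box at (191,55) and jar at (406,46).
- Tray A at (527,300), whole apart from its lower edge.

I'll take a second view from a shifted pose.

Scaled: -0.08 m / 0.75 = -0.1067, -0.04 m / 0.75 = -0.0533.

```bash
echo '{"aperture":[0.085, 0.085, 0.085, 0.085], "tx":[0.0533, 0.1067, 0.1067, 0.1067], "ty":[-0.0533, -0.1067, -0.1067, -0.1067], "tz":[0, 0, 0, 0], "wx":[0, 0, 0, 0], "wy":[0, 0, 0, 0], "wz":[0, 0, 0, 0]}' > next.json && python3 -m pendant next.json; python3 look.py w2 oil_can cleaner_bottle adhesive_tin filler_tub display mat
```

```text
time_s: 3.88
position: [0.6485, 0.0464, 0.3299]
orientation: [3.136, 0.188, -0.0]
ft_force: [0.9, 0.1, 0.7]
finger_gap: 0.0852
finger_force: 0.0
oil_can [(0.76, [343, 218, 431, 300])]
cleaner_bottle [(0.65, [422, 172, 525, 251]), (0.29, [243, 104, 517, 318])]
adhesive_tin [(0.79, [262, 170, 334, 259])]
filler_tub [(0.73, [354, 152, 412, 210])]
display [(0.87, [244, 106, 517, 315])]
mat [(0.98, [2, 244, 170, 399])]
[0.64847898 0.04643496 0.3299482 ] [ 3.13573272e+00  1.88091842e-01 -4.98794687e-04]
```

View pics/w2.png

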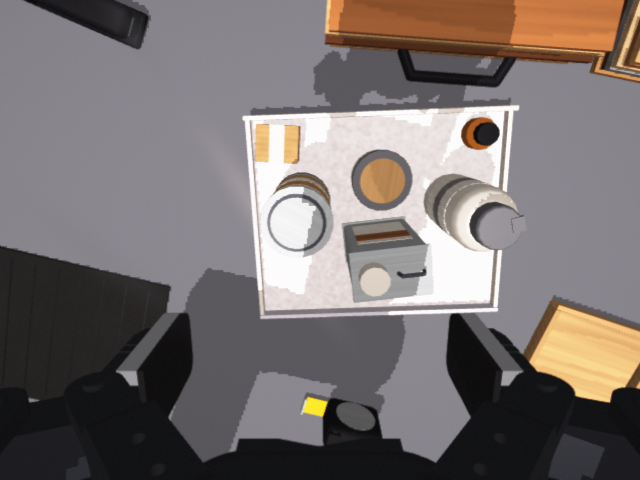

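The second view agrees, with the tin lid at (297,221), the bottle cap at (496,226), the tub lid at (382,180) and the can's top about (353,258) to (433,294). I'll triangulate these and overlay the models.

```bash
cat > fit.py <<'E'
from h import *
import pickle
P={n:pickle.load(open(f"pics/{n}.pkl","rb")) for n in("w1","w2")}
C={n:cam("wrist",P[n]) for n in P}
pts={"tin":((197,123),(297,221)),"bottle":((403,122),(496,226)),"tub":((300,94),(382,180)),"cancap":((276,184),(375,280)),
"c1":((252,157),(350,258)),"c2":((339,147),(428,246)),"c3":((343,204),(434,293)),"c4":((259,212),(355,301)),
"dBL":((157,28),(246,118)),"dBR":((442,17),(517,107)),"dFR":((432,241),(496,309)),"dFL":((186,249),(262,317))}
X={k:tri([(C["w1"],a),(C["w2"],b)]) for k,(a,b) in pts.items()}
if __name__=="__main__":
    for k,v in X.items(): print(k,np.round(v,4),[np.round(proj(C[n],v)[0]-pts[k][i],1).tolist() for i,n in enumerate(("w1","w2"))])
    T=cam("top")
    def ell(c,r): a=np.linspace(0,2*np.pi,40);return np.c_[c[0]+r*np.cos(a),c[1]+r*np.sin(a),np.full(40,c[2])]
    out=[]
    for n in("w1","w2"):
        im=cv2.resize(cv2.imread(f"pics/{n}.png"),None,fx=2,fy=2,interpolation=cv2.INTER_CUBIC)
        def L(p,col): cv2.polylines(im,[np.int32(np.round((proj(C[n],p)*2+.5)*8))],False,col,1,cv2.LINE_AA,3)
        for nm,r,h in(("tin",.031,.118),("bottle",.0185,.145),("tub",.03,.048)):
            c=X[nm].copy();L(ell((c[0],c[1],h),r),(0,0,255))
            L(ell((c[0],c[1],.006),{"tin":.031,"bottle":.029,"tub":.026}[nm]),(0,255,0))
        L(np.array([[*X[k][:2],.123] for k in("c1","c2","c3","c4","c1")]),(0,0,255))
        x0,y0=(150,10) if n=="w1" else(240,100)
        out.append(im[2*y0:2*y0+500,2*x0:2*x0+600])
        cv2.imwrite(f"pics/{n}o.png",out[-1])
E
python3 fit.py
```

```text
tin [0.6368 0.0622 0.1148] [[-0.2, 0.3], [0.2, -0.2]]
bottle [ 0.6567 -0.0975  0.1367] [[-0.4, 0.4], [0.4, -0.3]]
tub [ 0.6729 -0.0144  0.0497] [[0.1, -0.1], [-0.1, 0.1]]
cancap [ 0.5996 -0.0076  0.1383] [[0.2, -0.2], [-0.2, 0.2]]
c1 [0.6163 0.0142 0.1346] [[-1.3, 1.3], [1.2, -1.2]]
c2 [ 0.6311 -0.052   0.1211] [[-1.7, 1.6], [1.7, -1.4]]
c3 [ 0.5882 -0.0629  0.1231] [[0.7, -0.7], [-0.7, 0.6]]
c4 [0.5738 0.0048 0.1263] [[0.6, -0.7], [-0.6, 0.6]]
dBL [0.7153 0.1252 0.0317] [[-0.1, 0.1], [0.1, -0.1]]
dBR [ 0.7568 -0.137   0.0312] [[0.1, -0.1], [-0.1, 0.1]]
dFR [ 0.5407 -0.1723  0.0187] [[-0.4, 0.4], [0.4, -0.3]]
dFL [0.5018 0.0922 0.0258] [[-0.1, 0.1], [0.1, -0.1]]
```

View pics/w1o.png

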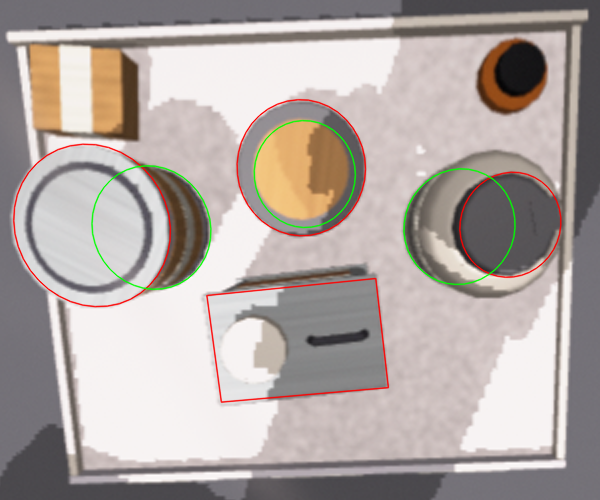

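View pics/w2o.png

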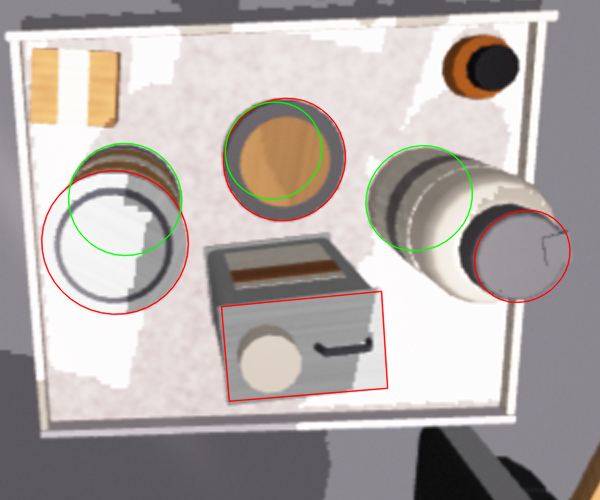

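The models sit on the images. The points match the text: display yaw is 0.157, the can's is about 0.217, and the can is centred at (0.602,-0.024). Tub, tin and bottle are each within 4 mm of their nominal spots. First I reach for the can, with closing across its x (tool yaw 1.788).

```bash
python3 - <<'E'
from h import *
print(env.sense()["joint_positions"])
go((.602,-.024,.25),1.788)
E
```

```text
[-1.10460957e-01  5.34698854e-01  7.62370746e-01 -4.54367268e-06
  1.84410279e+00  1.34119755e+00]
go [-0.0545  0.0643  0.0804] [ 4.0000e-04 -2.0000e-04 -1.6689e+00] dist 0.116 yaw0 0.1191
```

Scaled: 0.08 m / 0.75 = 0.1067, 0.064 m / 0.75 = 0.0853, -1.44 rad / 3.1416 = -0.4584.

```bash
echo '{"aperture":[0.075, 0.075, 0.075, 0.075, 0.075, 0.075, 0.075, 0.075], "tx":[-0.072, -0.072, -0.072, -0.072, -0.072, -0.072, -0.072, -0.072], "ty":[0.0853, 0.0853, 0.0853, 0.0853, 0.0853, 0.0853, 0.0853, 0.0853], "tz":[0.04, 0.08, 0.1067, 0.1067, 0.1067, 0.1067, 0.1067, 0.1067], "wx":[0, 0, 0, 0, 0, 0, 0, 0], "wy":[0, 0, 0, 0, 0, 0, 0, 0], "wz":[-0.0573, -0.1146, -0.1719, -0.2292, -0.2865, -0.3438, -0.4011, -0.4584]}' > next.json && python3 -m pendant next.json; python3 - <<'E'
from h import *
go((.602,-.024,.18),1.788)
E
```

```text
time_s: 5.22
position: [0.6026, -0.0233, 0.2502]
orientation: [2.227, 2.215, 0.0]
ft_force: [0.1, 0.3, 0.6]
finger_gap: 0.0749
finger_force: 0.0
go [-0.0007 -0.0006  0.0702] [ 3.000e-04  1.000e-04 -2.224e-01] dist 0.07 yaw0 1.5656
```

Scaled: 0.07 m / 0.75 = 0.0933, 0.035 m / 0.75 = 0.0467, -0.222 rad / 3.1416 = -0.0707.

```bash
echo '{"aperture":[0.075, 0.075, 0.075, 0.075], "tx":[-0.0009, -0.0009, -0.0009, -0.0009], "ty":[-0.0008, -0.0008, -0.0008, -0.0008], "tz":[0.0467, 0.0933, 0.0933, 0.0933], "wx":[0, 0, 0, 0], "wy":[0, 0, 0, 0], "wz":[-0.035, -0.0707, -0.0707, -0.0707]}' > next.json && python3 -m pendant next.json; python3 look.py w3; python3 - <<'E'
from h import *
go((.602,-.024,.077),1.788)
E
```

```text
time_s: 5.72
position: [0.6027, -0.0241, 0.1816]
orientation: [1.976, 2.439, 0.002]
ft_force: [0.8, 0.3, 0.4]
finger_gap: 0.0744
finger_force: 0.0
[ 0.60271813 -0.02406142  0.18163419] [1.97641060e+00 2.43933048e+00 1.53279567e-03]
go [ 0.0004 -0.0011  0.1049] [ 0.0028  0.0014 -0.0078] dist 0.105 yaw0 1.7802
```

View pics/w3.png

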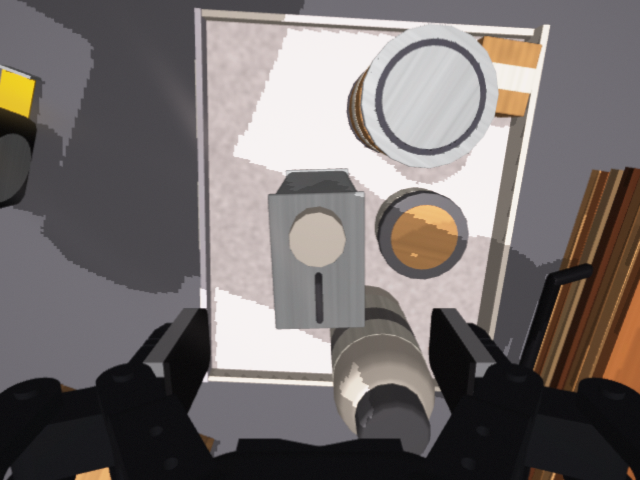

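Picture w3 shows the can between the fingers, its cap at (317,240) and its top corners at (269,194), (362,192), (365,327) and (274,328). I'll refine its yaw from these.

```bash
python3 - <<'E'
from h import *
import pickle
C=cam("wrist",pickle.load(open("pics/w3.pkl","rb")))
im=cv2.cvtColor(cv2.imread("pics/w3.png"),cv2.COLOR_BGR2GRAY).astype(float)
# subpixel left/right edges of the top along rows 210..320
for x0 in(271,363):
    P=[]
    for r in range(210,320,5):
        g=np.abs(np.diff(cv2.GaussianBlur(im,(3,3),0)[r,x0-7:x0+10]));g[g<.5*g.max()]=0
        P.append(atz(C,(x0-7+.5+(g*np.arange(len(g))).sum()/g.sum(),r),.123))
    P=np.array(P);f=np.polyfit(P[:,1],P[:,0],1);print("yaw",-np.arctan(f[0]),"x at y=-.024",np.polyval(f,-.024),"res",np.std(P[:,0]-np.polyval(f,P[:,1])))
print([np.round(atz(C,p,.123),4) for p in((269,194),(362,192),(365,327),(274,328))])
E
```

```text
yaw 0.23794650518315066 x at y=-.024 0.5786064624566682 res 0.00011277712909192673
yaw 0.2330340183839607 x at y=-.024 0.6263072631996024 res 0.00032185327661641856
[array([0.5727, 0.0053, 0.123 ]), array([0.6156, 0.0154, 0.123 ]), array([ 0.6334, -0.0524,  0.123 ]), array([ 0.5875, -0.0627,  0.123 ])]
```

Scaled: 0.103 m / 0.75 = 0.1373, 0.08 m / 0.75 = 0.1067, -0.018 rad / 3.1416 = -0.0057.

```bash
echo '{"aperture":[0.075, 0.075, 0.075, 0.075, 0.04, 0.04, 0.04, 0.04], "tx":[0, 0, 0, 0, 0, 0, 0, 0], "ty":[0, 0, 0, 0, 0, 0, 0, 0], "tz":[0.0533, 0.1067, 0.1373, 0.1373, 0.1373, 0.1373, 0.1373, 0.1373], "wx":[0, 0, 0, 0, 0, 0, 0, 0], "wy":[0, 0, 0, 0, 0, 0, 0, 0], "wz":[-0.0057, -0.0057, -0.0057, -0.0057, -0.0057, -0.0057, -0.0057, -0.0057]}' > next.json && python3 -m pendant next.json 45
```

```text
time_s: 6.78
position: [0.6029, -0.024, 0.0789]
orientation: [1.951, 2.458, 0.002]
ft_force: [-1.1, -1.0, 6.0]
finger_gap: 0.0436
finger_force: 45.9
```

Scaled: -0.1 m / 0.75 = -0.1333, -0.07 m / 0.75 = -0.0933.

```bash
echo '{"aperture":[0.04, 0.04, 0.04, 0.04], "tx":[0, 0, 0, 0], "ty":[0, 0, 0, 0], "tz":[-0.04, -0.0933, -0.1333, -0.1333], "wx":[0, 0, 0, 0], "wy":[0, 0, 0, 0], "wz":[0, 0, 0, 0]}' > next.json && python3 -m pendant next.json; python3 - <<'E'
from h import *
go((.390,.321,.18))
E
```

```text
time_s: 7.28
position: [0.6029, -0.0239, 0.1792]
orientation: [1.95, 2.457, 0.003]
ft_force: [0.2, -0.3, -3.5]
finger_gap: 0.0437
finger_force: 47.5
go [ 0.3843 -0.1289 -0.0022] [0. 0. 0.] dist 0.405 yaw0 1.8
```

Scaled: 0.384 m / 0.75 = 0.512, 0.35 m / 0.75 = 0.4667.

```bash
echo '{"aperture":[0.04, 0.04, 0.04, 0.04, 0.04, 0.04, 0.04, 0.04], "tx":[0.0507, 0.12, 0.1867, 0.26, 0.3333, 0.4, 0.4667, 0.512], "ty":[-0.0173, -0.04, -0.0627, -0.0867, -0.112, -0.1333, -0.156, -0.172], "tz":[0, 0, 0, 0, 0, 0, 0, 0], "wx":[0, 0, 0, 0, 0, 0, 0, 0], "wy":[0, 0, 0, 0, 0, 0, 0, 0], "wz":[0, 0, 0, 0, 0, 0, 0, 0]}' > next.json && python3 -m pendant next.json; echo '{"aperture":[0.04, 0.04, 0.04, 0.04], "tx":[0, 0, 0, 0], "ty":[0, 0, 0, 0], "tz":[0.04, 0.0933, 0.12, 0.12], "wx":[0, 0, 0, 0], "wy":[0, 0, 0, 0], "wz":[0, 0, 0, 0]}' > next.json && python3 -m pendant next.json; python3 - <<'E'
from h import *
go((.390,.321,.0772))
E
```

```text
time_s: 8.28
position: [0.3872, 0.3221, 0.1755]
orientation: [-1.951, -2.461, 0.004]
ft_force: [0.7, -0.0, -3.8]
finger_gap: 0.0439
finger_force: 47.3
time_s: 8.78
position: [0.3879, 0.3202, 0.0848]
orientation: [-1.952, -2.459, 0.007]
ft_force: [0.6, 0.2, -2.8]
finger_gap: 0.0437
finger_force: 47.1
go [0.0004 0.0023 0.0076] [0. 0. 0.] dist 0.008 yaw0 1.7999
```

```bash
echo '{"aperture":[0.04, 0.04, 0.04], "tx":[0, 0, 0], "ty":[0.0013, 0.0013, 0.0013], "tz":[0.0053, 0.008, 0.008], "wx":[0, 0, 0], "wy":[0, 0, 0], "wz":[0, 0, 0]}' > next.json && python3 -m pendant next.json;  echo '{"aperture":[0.04, 0.04, 0.04], "tx":[0, 0, 0], "ty":[0, 0, 0], "tz":[0.0013, 0.0027, 0.0027], "wx":[0, 0, 0], "wy":[0, 0, 0], "wz":[0, 0, 0]}' > next.json && python3 -m pendant next.json
```

```text
time_s: 9.15
position: [0.3904, 0.3211, 0.0813]
orientation: [1.953, 2.461, 0.001]
ft_force: [0.7, -0.2, -3.5]
finger_gap: 0.0434
finger_force: 47.2
time_s: 9.52
position: [0.3902, 0.3211, 0.079]
orientation: [-1.953, -2.461, 0.0]
ft_force: [-0.0, 0.4, -3.5]
finger_gap: 0.0435
finger_force: 47.2
```

Scaled: 0.002 m / 0.75 = 0.0027, 0.001 m / 0.75 = 0.0013.

```bash
echo '{"aperture":[0.04, 0.04, 0.04], "tx":[0, 0, 0], "ty":[0, 0, 0], "tz":[0.0013, 0.0027, 0.0027], "wx":[0, 0, 0], "wy":[0, 0, 0], "wz":[0, 0, 0]}' > next.json && python3 -m pendant next.json
```

```text
time_s: 9.9
position: [0.3902, 0.3211, 0.077]
orientation: [-1.953, -2.461, 0.0]
ft_force: [0.1, -0.7, -3.1]
finger_gap: 0.0436
finger_force: 47.4
```

Scaled: 0.001 m / 0.75 = 0.0013.

```bash
echo '{"aperture":[0.04, 0.04], "tx":[0, 0], "ty":[0, 0], "tz":[0.0013, 0.0013], "wx":[0, 0], "wy":[0, 0], "wz":[0, 0]}' > next.json && python3 -m pendant next.json; echo '{"aperture":[0.04, 0.04], "tx":[0, 0], "ty":[0, 0], "tz":[0.0013, 0.0013], "wx":[0, 0], "wy":[0, 0], "wz":[0, 0]}' > next.json && python3 -m pendant next.json
```

```text
time_s: 10.15
position: [0.3902, 0.3211, 0.0769]
orientation: [1.953, 2.461, 0.001]
ft_force: [-2.0, -1.4, 6.9]
finger_gap: 0.0434
finger_force: 48.5
time_s: 10.4
position: [0.3902, 0.3212, 0.0768]
orientation: [1.952, 2.461, 0.002]
ft_force: [-6.1, -2.5, 18.4]
finger_gap: 0.0436
finger_force: 49.6
```

Contact is at z=0.0769, exactly 2 mm below the pick height as expected. I'll ease off, release, rise and move to the tin.

Scaled: -0.12 m / 0.75 = -0.16, -0.09 m / 0.75 = -0.12.

```bash
echo '{"aperture":[0.043, 0.07, 0.07, 0.07, 0.07, 0.07, 0.07], "tx":[0, 0, 0, 0, 0, 0, 0], "ty":[0, 0, 0, 0, 0, 0, 0], "tz":[-0.002, -0.002, -0.002, -0.0533, -0.12, -0.16, -0.16], "wx":[0, 0, 0, 0, 0, 0, 0], "wy":[0, 0, 0, 0, 0, 0, 0], "wz":[0, 0, 0, 0, 0, 0, 0]}' > next.json && python3 -m pendant next.json; python3 - <<'E'
from h import *
go((.6368,.0622,.195))
E
```

```text
time_s: 11.28
position: [0.391, 0.3215, 0.1969]
orientation: [1.952, 2.459, 0.007]
ft_force: [0.5, 1.0, -0.1]
finger_gap: 0.0696
finger_force: 0.0
go [-0.3084  0.1804  0.0024] [0. 0. 0.] dist 0.357 yaw0 1.8
```

Scaled: -0.308 m / 0.75 = -0.4107, -0.25 m / 0.75 = -0.3333.

```bash
echo '{"aperture":[0.08, 0.08, 0.08, 0.08, 0.08, 0.08, 0.08, 0.08], "tx":[-0.0667, -0.1333, -0.2, -0.2667, -0.3333, -0.4107, -0.4107, -0.4107], "ty":[0.04, 0.078, 0.1173, 0.156, 0.1947, 0.24, 0.24, 0.24], "tz":[0, 0, 0, 0, 0, 0, 0, 0], "wx":[0, 0, 0, 0, 0, 0, 0, 0], "wy":[0, 0, 0, 0, 0, 0, 0, 0], "wz":[0, 0, 0, 0, 0, 0, 0, 0]}' > next.json && python3 -m pendant next.json; python3 look.py w4; python3 - <<'E'
from h import *
go((.6368,.0622,.073))
E
```

```text
time_s: 12.28
position: [0.635, 0.0621, 0.1935]
orientation: [-1.952, -2.459, 0.002]
ft_force: [-0.0, 0.3, -0.5]
finger_gap: 0.0798
finger_force: 0.0
[0.63501632 0.06211154 0.19352086] [-1.95202725e+00 -2.45861863e+00  1.83111058e-03]
go [-0.0012  0.0021  0.1211] [0. 0. 0.] dist 0.121 yaw0 1.8007
```

View pics/w4.png

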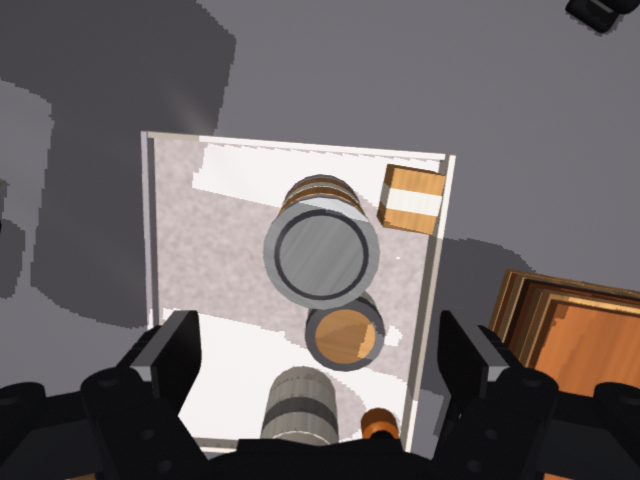

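```bash
python3 - <<'E'
from h import *
import pickle
C=cam("wrist",pickle.load(open("pics/w4.pkl","rb")))
X=atz(C,(321.8,251.5),.118);print(X);go((X[0],X[1],.073))
print(atz(C,(345,333),.048))
E
```

```text
[0.6361463 0.0641714 0.118    ]
go [0.0009 0.0019 0.1211] [0. 0. 0.] dist 0.121 yaw0 1.8007
[ 0.67220563 -0.01292972  0.048     ]
```

Scaled: 0.122 m / 0.75 = 0.1627, 0.09 m / 0.75 = 0.12.

```bash
echo '{"aperture":[0.08, 0.08, 0.08, 0.08, 0.08], "tx":[0.0007, 0.0007, 0.0007, 0.0007, 0.0007], "ty":[0.002, 0.002, 0.002, 0.002, 0.002], "tz":[0.0533, 0.12, 0.1627, 0.1627, 0.1627], "wx":[0, 0, 0, 0, 0], "wy":[0, 0, 0, 0, 0], "wz":[0, 0, 0, 0, 0]}' > next.json && python3 -m pendant next.json;  echo '{"aperture":[0.055, 0.055, 0.055, 0.055], "tx":[0, 0, 0, 0], "ty":[0, 0, 0, 0], "tz":[0, 0, 0, 0], "wx":[0, 0, 0, 0], "wy":[0, 0, 0, 0], "wz":[0, 0, 0, 0]}' > next.json && python3 -m pendant next.json
```

```text
time_s: 12.95
position: [0.6373, 0.0636, 0.0748]
orientation: [1.95, 2.46, 0.002]
ft_force: [-0.1, -0.5, 0.3]
finger_gap: 0.0802
finger_force: 0.0
time_s: 13.45
position: [0.6375, 0.0629, 0.0752]
orientation: [1.951, 2.459, 0.003]
ft_force: [-1.9, 0.5, 5.7]
finger_gap: 0.0607
finger_force: 47.1
```

Scaled: -0.1 m / 0.75 = -0.1333, -0.07 m / 0.75 = -0.0933.

```bash
echo '{"aperture":[0.055, 0.055, 0.055, 0.055], "tx":[0, 0, 0, 0], "ty":[0, 0, 0, 0], "tz":[-0.04, -0.0933, -0.1333, -0.1333], "wx":[0, 0, 0, 0], "wy":[0, 0, 0, 0], "wz":[0, 0, 0, 0]}' > next.json && python3 -m pendant next.json; python3 - <<'E'
from h import *
go((.486,.365,.175))
E
```

```text
time_s: 13.95
position: [0.6376, 0.0629, 0.1755]
orientation: [1.95, 2.458, 0.005]
ft_force: [-0.7, -0.3, -4.2]
finger_gap: 0.0603
finger_force: 50.3
go [ 0.3287 -0.079  -0.0004] [0. 0. 0.] dist 0.338 yaw0 1.8001
```

Scaled: 0.329 m / 0.75 = 0.4387, 0.28 m / 0.75 = 0.3733.

```bash
echo '{"aperture":[0.055, 0.055, 0.055, 0.055, 0.055, 0.055, 0.055, 0.055], "tx":[0.0533, 0.1333, 0.2133, 0.2933, 0.3733, 0.4387, 0.4387, 0.4387], "ty":[-0.0133, -0.032, -0.0513, -0.0707, -0.0893, -0.1053, -0.1053, -0.1053], "tz":[0, 0, 0, 0, 0, 0, 0, 0], "wx":[0, 0, 0, 0, 0, 0, 0, 0], "wy":[0, 0, 0, 0, 0, 0, 0, 0], "wz":[0, 0, 0, 0, 0, 0, 0, 0]}' > next.json && python3 -m pendant next.json; echo '{"aperture":[0.055, 0.055, 0.055, 0.055, 0.055], "tx":[0, 0, 0, 0, 0], "ty":[0, 0, 0, 0, 0], "tz":[0.0533, 0.1067, 0.1267, 0.1307, 0.1307], "wx":[0, 0, 0, 0, 0], "wy":[0, 0, 0, 0, 0], "wz":[0, 0, 0, 0, 0]}' > next.json && python3 -m pendant next.json; echo '{"aperture":[0.055, 0.055], "tx":[0, 0], "ty":[0, 0], "tz":[0.0013, 0.0013], "wx":[0, 0], "wy":[0, 0], "wz":[0, 0]}' > next.json && python3 -m pendant next.json
```

```text
time_s: 14.95
position: [0.4848, 0.3649, 0.1717]
orientation: [-1.952, -2.461, 0.003]
ft_force: [0.1, 1.1, -4.6]
finger_gap: 0.0603
finger_force: 50.1
time_s: 15.58
position: [0.486, 0.3653, 0.0762]
orientation: [1.953, 2.46, 0.003]
ft_force: [-0.5, 1.2, -3.0]
finger_gap: 0.0605
finger_force: 50.2
time_s: 15.82
position: [0.4854, 0.3654, 0.0747]
orientation: [1.952, 2.461, 0.002]
ft_force: [-0.1, 0.3, -3.0]
finger_gap: 0.0602
finger_force: 50.2
```

Scaled: 0.001 m / 0.75 = 0.0013.

```bash
echo '{"aperture":[0.055, 0.055], "tx":[0, 0], "ty":[0, 0], "tz":[0.0013, 0.0013], "wx":[0, 0], "wy":[0, 0], "wz":[0, 0]}' > next.json && python3 -m pendant next.json; echo '{"aperture":[0.055, 0.055], "tx":[0, 0], "ty":[0, 0], "tz":[0.0013, 0.0013], "wx":[0, 0], "wy":[0, 0], "wz":[0, 0]}' > next.json && python3 -m pendant next.json
```

```text
time_s: 16.08
position: [0.4853, 0.3655, 0.0737]
orientation: [1.952, 2.461, 0.002]
ft_force: [-0.9, 0.3, 1.5]
finger_gap: 0.0601
finger_force: 50.4
time_s: 16.32
position: [0.4853, 0.3659, 0.0735]
orientation: [1.952, 2.461, 0.003]
ft_force: [-4.2, 0.8, 9.4]
finger_gap: 0.06
finger_force: 50.8
```

Scaled: -0.145 m / 0.75 = -0.1933, -0.09 m / 0.75 = -0.12.

```bash
echo '{"aperture":[0.06, 0.08, 0.08, 0.08, 0.08, 0.08, 0.08, 0.08], "tx":[0, 0, 0, 0, 0, 0, 0, 0], "ty":[0, 0, 0, 0, 0, 0, 0, 0], "tz":[-0.0013, -0.0013, -0.0013, -0.0533, -0.12, -0.1933, -0.1933, -0.1933], "wx":[0, 0, 0, 0, 0, 0, 0, 0], "wy":[0, 0, 0, 0, 0, 0, 0, 0], "wz":[0, 0, 0, 0, 0, 0, 0, 0]}' > next.json && python3 -m pendant next.json; python3 - <<'E'
from h import *
go((.657,-.0975,.215))
E
```

```text
time_s: 17.32
position: [0.4849, 0.365, 0.2161]
orientation: [-1.953, -2.46, 0.002]
ft_force: [-0.4, -0.4, -1.0]
finger_gap: 0.0799
finger_force: 0.0
go [-0.4896  0.0626  0.0012] [0. 0. 0.] dist 0.494 yaw0 1.7999
```

Scaled: -0.4875 m / 0.75 = -0.65, -0.427 m / 0.75 = -0.5693.

```bash
echo '{"aperture":[0.08, 0.08, 0.08, 0.08, 0.08, 0.08, 0.08, 0.08], "tx":[-0.0813, -0.1627, -0.244, -0.3253, -0.4067, -0.488, -0.5693, -0.65], "ty":[0.0107, 0.0207, 0.0312, 0.0413, 0.052, 0.0623, 0.0728, 0.0831], "tz":[0, 0, 0, 0, 0, 0, 0, 0], "wx":[0, 0, 0, 0, 0, 0, 0, 0], "wy":[0, 0, 0, 0, 0, 0, 0, 0], "wz":[0, 0, 0, 0, 0, 0, 0, 0]}' > next.json && python3 -m pendant next.json; echo '{"aperture":[0.08, 0.08], "tx":[-0.0027, -0.0027], "ty":[0, 0], "tz":[0, 0], "wx":[0, 0], "wy":[0, 0], "wz":[0, 0]}' > next.json && python3 -m pendant next.json; python3 look.py w5 cleaner_bottle; python3 - <<'E'
from h import *
go((.657,-.0975,.079))
print(proj(cam("wrist"),[[.6567,-.0975,.145]]))
E
```

```text
time_s: 18.32
position: [0.6566, -0.0973, 0.2148]
orientation: [-1.951, -2.458, 0.002]
ft_force: [-0.1, 0.3, -0.8]
finger_gap: 0.0802
finger_force: 0.0
time_s: 18.58
position: [0.6566, -0.0971, 0.2153]
orientation: [-1.951, -2.458, 0.001]
ft_force: [0.5, 0.2, 0.2]
finger_gap: 0.0799
finger_force: 0.0
cleaner_bottle [(0.9, [272, 172, 368, 293])]
[ 0.65660333 -0.09707027  0.21526718] [-1.95148590e+00 -2.45805567e+00  1.27632536e-03]
go [-1.700e-03  1.000e-04  1.374e-01] [0. 0. 0.] dist 0.137 yaw0 1.8014
[[318.0145499  259.68011026]]
```

View pics/w5.png

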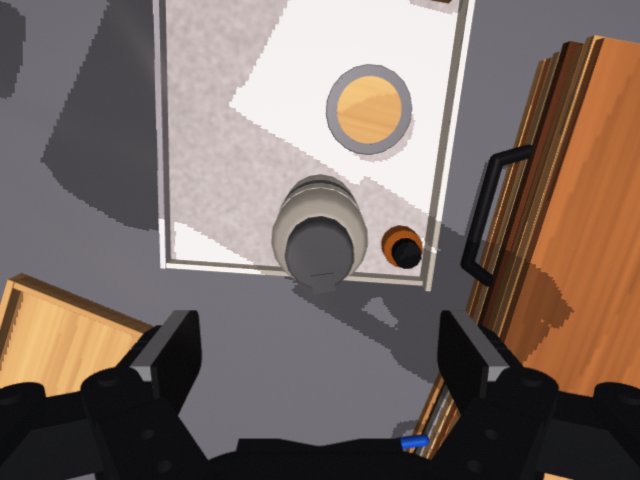

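```bash
python3 - <<'E'
from h import *
import pickle
for n,p in(("w5",(320.5,252)),("w1",(403,122)),("w2",(496,226))):
    C=cam("wrist",pickle.load(open(f"pics/{n}.pkl","rb")));print(n,atz(C,p,.145))
C={n:cam("wrist",pickle.load(open(f"pics/{n}.pkl","rb"))) for n in("w1","w2","w5")}
print(tri([(C["w1"],(403,122)),(C["w2"],(496,226)),(C["w5"],(320.5,252))]))
E
```

```text
w5 [ 0.65673489 -0.09388726  0.145     ]
w1 [ 0.65441731 -0.09536762  0.145     ]
w2 [ 0.65545497 -0.09276747  0.145     ]
[ 0.65542553 -0.09512875  0.14137748]
```

Scaled: 0.137 m / 0.75 = 0.1827, 0.003 m / 0.75 = 0.004.

```bash
echo '{"aperture":[0.08, 0.08, 0.08, 0.08, 0.08], "tx":[0.004, 0.004, 0.004, 0.004, 0.004], "ty":[0, 0, 0, 0, 0], "tz":[0.0533, 0.12, 0.1827, 0.1827, 0.1827], "wx":[0, 0, 0, 0, 0], "wy":[0, 0, 0, 0, 0], "wz":[0, 0, 0, 0, 0]}' > next.json && python3 -m pendant next.json;  echo '{"aperture":[0.05, 0.05, 0.05, 0.05], "tx":[0, 0, 0, 0], "ty":[0, 0, 0, 0], "tz":[0, 0, 0, 0], "wx":[0, 0, 0, 0], "wy":[0, 0, 0, 0], "wz":[0, 0, 0, 0]}' > next.json && python3 -m pendant next.json 40; echo '{"aperture":[0.05, 0.05, 0.05, 0.05], "tx":[0, 0, 0, 0], "ty":[0, 0, 0, 0], "tz":[-0.04, -0.0933, -0.1333, -0.1333], "wx":[0, 0, 0, 0], "wy":[0, 0, 0, 0], "wz":[0, 0, 0, 0]}' > next.json && python3 -m pendant next.json; python3 - <<'E'
from h import *
go((.4725,.256,.179))
E
```

```text
time_s: 19.3
position: [0.6572, -0.0939, 0.0822]
orientation: [1.95, 2.46, 0.002]
ft_force: [0.0, 0.6, 0.3]
finger_gap: 0.0799
finger_force: 0.0
time_s: 19.8
position: [0.6569, -0.0946, 0.0823]
orientation: [1.951, 2.459, 0.001]
ft_force: [-2.3, 0.3, 6.4]
finger_gap: 0.0567
finger_force: 42.2
time_s: 20.3
position: [0.6571, -0.0945, 0.1826]
orientation: [1.95, 2.457, 0.003]
ft_force: [0.1, -0.3, -3.7]
finger_gap: 0.0565
finger_force: 44.7
go [ 0.3833 -0.1001  0.0021] [0. 0. 0.] dist 0.396 yaw0 1.8
```

Scaled: 0.383 m / 0.75 = 0.5107, 0.34 m / 0.75 = 0.4533.

```bash
echo '{"aperture":[0.05, 0.05, 0.05, 0.05, 0.05, 0.05, 0.05, 0.05], "tx":[0.0533, 0.1333, 0.2133, 0.2933, 0.3733, 0.4533, 0.5107, 0.5107], "ty":[-0.014, -0.0347, -0.056, -0.0767, -0.0973, -0.1187, -0.1333, -0.1333], "tz":[0, 0, 0, 0, 0, 0, 0, 0], "wx":[0, 0, 0, 0, 0, 0, 0, 0], "wy":[0, 0, 0, 0, 0, 0, 0, 0], "wz":[0, 0, 0, 0, 0, 0, 0, 0]}' > next.json && python3 -m pendant next.json; echo '{"aperture":[0.05, 0.05, 0.05, 0.05, 0.05], "tx":[0, 0, 0, 0, 0], "ty":[0, 0, 0, 0, 0], "tz":[0.0533, 0.1067, 0.128, 0.1307, 0.1307], "wx":[0, 0, 0, 0, 0], "wy":[0, 0, 0, 0, 0], "wz":[0, 0, 0, 0, 0]}' > next.json && python3 -m pendant next.json; echo '{"aperture":[0.05, 0.05], "tx":[0, 0], "ty":[0, 0], "tz":[0.0013, 0.0013], "wx":[0, 0], "wy":[0, 0], "wz":[0, 0]}' > next.json && python3 -m pendant next.json;echo '{"aperture":[0.05, 0.05], "tx":[0, 0], "ty":[0, 0], "tz":[0.0013, 0.0013], "wx":[0, 0], "wy":[0, 0], "wz":[0, 0]}' > next.json && python3 -m pendant next.json
```

```text
time_s: 21.3
position: [0.4696, 0.2581, 0.1786]
orientation: [-1.946, -2.463, 0.003]
ft_force: [-0.8, 0.4, -3.4]
finger_gap: 0.056
finger_force: 44.6
time_s: 21.92
position: [0.472, 0.2553, 0.0814]
orientation: [-1.953, -2.46, 0.001]
ft_force: [0.3, 0.3, -3.0]
finger_gap: 0.0566
finger_force: 44.2
time_s: 22.18
position: [0.472, 0.2558, 0.0811]
orientation: [1.953, 2.461, 0.0]
ft_force: [0.5, 0.7, -3.0]
finger_gap: 0.0564
finger_force: 44.2
time_s: 22.42
position: [0.472, 0.256, 0.0801]
orientation: [1.953, 2.461, 0.0]
ft_force: [0.1, -0.5, -3.9]
finger_gap: 0.0563
finger_force: 44.2
```

Scaled: 0.001 m / 0.75 = 0.0013.

```bash
echo '{"aperture":[0.05, 0.05], "tx":[0, 0], "ty":[0, 0], "tz":[0.0013, 0.0013], "wx":[0, 0], "wy":[0, 0], "wz":[0, 0]}' > next.json && python3 -m pendant next.json
```

```text
time_s: 22.68
position: [0.472, 0.2561, 0.0799]
orientation: [1.952, 2.461, 0.001]
ft_force: [-3.8, -0.6, 5.9]
finger_gap: 0.0569
finger_force: 45.2
```

Units first: shifts go in shares of 0.75 m and turns go in shares of pi rad. So -0.145 m / 0.75 = -0.1933, -0.09 m / 0.75 = -0.12.

```bash
echo '{"aperture":[0.058, 0.08, 0.08, 0.08, 0.08, 0.08, 0.08, 0.08], "tx":[0, 0, 0, 0, 0, 0, 0, 0], "ty":[0, 0, 0, 0, 0, 0, 0, 0], "tz":[-0.0007, -0.0007, -0.0007, -0.0533, -0.12, -0.1933, -0.1933, -0.1933], "wx":[0, 0, 0, 0, 0, 0, 0, 0], "wy":[0, 0, 0, 0, 0, 0, 0, 0], "wz":[0, 0, 0, 0, 0, 0, 0, 0]}' > next.json && python3 -m pendant next.json; python3 - <<'E'
from h import *
cv2.imwrite("pics/side1.png",env.snapshot("side"))
go((.6725,-.0137,.15))
E
```

```text
time_s: 23.68
position: [0.4716, 0.2558, 0.2233]
orientation: [-1.953, -2.46, 0.001]
ft_force: [0.1, 0.2, 0.5]
finger_gap: 0.08
finger_force: 0.0
go [-0.3081  0.1348  0.0724] [0. 0. 0.] dist 0.344 yaw0 1.7999
```

View pics/side1.png

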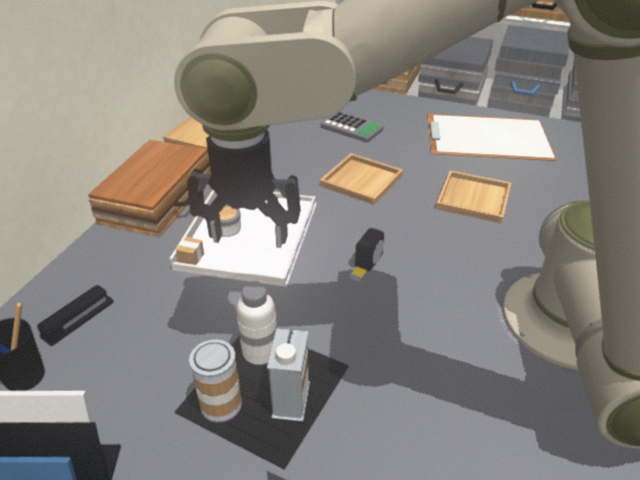

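All three stand on the mat: tin (215,380), bottle (257,330), can (290,375). On to the tub.

Scaled: -0.308 m / 0.75 = -0.4107, 0.07 m / 0.75 = 0.0933.

```bash
echo '{"aperture":[0.075, 0.075, 0.075, 0.075, 0.075, 0.075, 0.075, 0.075], "tx":[-0.0667, -0.14, -0.2133, -0.2867, -0.3533, -0.4107, -0.4107, -0.4107], "ty":[0.0293, 0.0613, 0.0933, 0.1253, 0.1547, 0.18, 0.18, 0.18], "tz":[0.0133, 0.0267, 0.04, 0.06, 0.08, 0.0965, 0.0965, 0.0965], "wx":[0, 0, 0, 0, 0, 0, 0, 0], "wy":[0, 0, 0, 0, 0, 0, 0, 0], "wz":[0, 0, 0, 0, 0, 0, 0, 0]}' > next.json && python3 -m pendant next.json; python3 look.py w6 filler_tub; python3 - <<'E'
from h import *
go((.6725,-.0137,.0225))
E
```

```text
time_s: 24.72
position: [0.6729, -0.013, 0.1503]
orientation: [-1.951, -2.459, 0.001]
ft_force: [-0.4, -0.6, 0.6]
finger_gap: 0.075
finger_force: 0.0
filler_tub [(0.7, [268, 191, 368, 291])]
[ 0.67285528 -0.0129584   0.1503371 ] [-1.95144635e+00 -2.45906023e+00  1.39999368e-03]
go [-0.0013 -0.0007  0.1291] [0. 0. 0.] dist 0.129 yaw0 1.8011
```

View pics/w6.png

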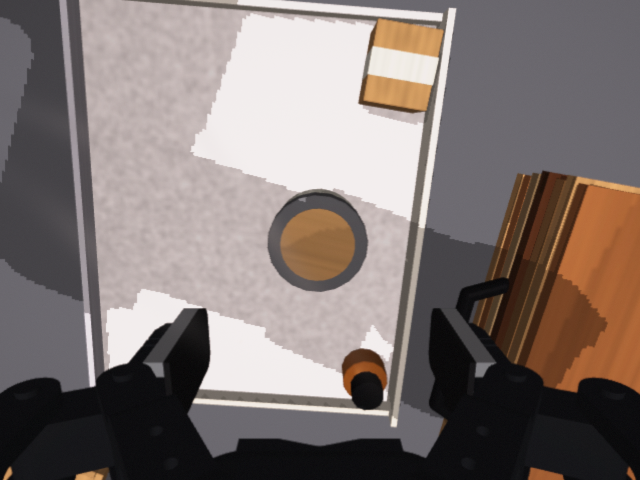

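Scaled: 0.126 m / 0.75 = 0.168, 0.07 m / 0.75 = 0.0933.

```bash
echo '{"aperture":[0.07, 0.07, 0.07, 0.07, 0.07, 0.07], "tx":[-0.0007, -0.0007, -0.0007, -0.0007, -0.0007, -0.0007], "ty":[-0.0007, -0.0007, -0.0007, -0.0007, -0.0007, -0.0007], "tz":[0.04, 0.0933, 0.1333, 0.1627, 0.168, 0.168], "wx":[0, 0, 0, 0, 0, 0], "wy":[0, 0, 0, 0, 0, 0], "wz":[0, 0, 0, 0, 0, 0]}' > next.json && python3 -m pendant next.json;  echo '{"aperture":[0.05, 0.05, 0.05, 0.05], "tx":[0, 0, 0, 0], "ty":[0, 0, 0, 0], "tz":[0, 0, 0, 0], "wx":[0, 0, 0, 0], "wy":[0, 0, 0, 0], "wz":[0, 0, 0, 0]}' > next.json && python3 -m pendant next.json 30
```

```text
time_s: 25.58
position: [0.6733, -0.0135, 0.0266]
orientation: [1.951, 2.461, 0.001]
ft_force: [0.8, 0.2, 0.0]
finger_gap: 0.0704
finger_force: 0.0
time_s: 26.08
position: [0.6737, -0.0138, 0.0273]
orientation: [1.951, 2.459, 0.002]
ft_force: [-0.9, 1.0, 6.2]
finger_gap: 0.0589
finger_force: 32.4
```

Scaled: -0.14 m / 0.75 = -0.1867, -0.12 m / 0.75 = -0.16.

```bash
echo '{"aperture":[0.05, 0.05, 0.05, 0.05, 0.05], "tx":[0, 0, 0, 0, 0], "ty":[0, 0, 0, 0, 0], "tz":[-0.04, -0.0933, -0.16, -0.1867, -0.1867], "wx":[0, 0, 0, 0, 0], "wy":[0, 0, 0, 0, 0], "wz":[0, 0, 0, 0, 0]}' > next.json && python3 -m pendant next.json; python3 - <<'E'
from h import *
import pickle
C=cam("wrist",pickle.load(open("pics/w1.pkl","rb")))
for p in((496,233),(609,278),(444,345)): print(atz(C,p,.018))
go((.467,-.293,.165))
print(env.sense()["joint_positions"])
E
```

```text
time_s: 26.7
position: [0.6735, -0.014, 0.1674]
orientation: [1.951, 2.458, 0.003]
ft_force: [-0.1, -0.1, -0.8]
finger_gap: 0.0588
finger_force: 32.9
[ 0.55564819 -0.23963402  0.018     ]
[ 0.5199453  -0.37669033  0.018     ]
[ 0.41568026 -0.21017541  0.018     ]
go [-0.2248 -0.2645  0.0019] [0. 0. 0.] dist 0.347 yaw0 1.8
[-1.96125015e-01  6.44046412e-01  1.01837076e+00 -9.61878251e-06
  1.47547654e+00 -4.25339810e-01]
```

Scaled: -0.2645 m / 0.75 = -0.3527, -0.2248 m / 0.75 = -0.2997.

```bash
echo '{"aperture":[0.05, 0.05, 0.05, 0.05, 0.05, 0.05, 0.05, 0.05], "tx":[-0.04, -0.0933, -0.1467, -0.2, -0.2533, -0.2997, -0.2997, -0.2997], "ty":[-0.0467, -0.11, -0.1733, -0.236, -0.2987, -0.3527, -0.3527, -0.3527], "tz":[0, 0, 0, 0, 0, 0, 0, 0], "wx":[0, 0, 0, 0, 0, 0, 0, 0], "wy":[0, 0, 0, 0, 0, 0, 0, 0], "wz":[0, 0, 0, 0, 0, 0, 0, 0]}' > next.json && python3 -m pendant next.json; python3 look.py w7 order_tray
```

```text
time_s: 27.7
position: [0.4664, -0.2924, 0.1647]
orientation: [-1.952, -2.459, -0.001]
ft_force: [0.2, -0.1, -1.6]
finger_gap: 0.0587
finger_force: 33.0
order_tray [(0.97, [0, 75, 72, 294]), (0.74, [194, 88, 460, 300])]
[ 0.46635106 -0.29243809  0.16466761] [-1.95216376e+00 -2.45912393e+00 -7.56046765e-04]
```

View pics/w7.png

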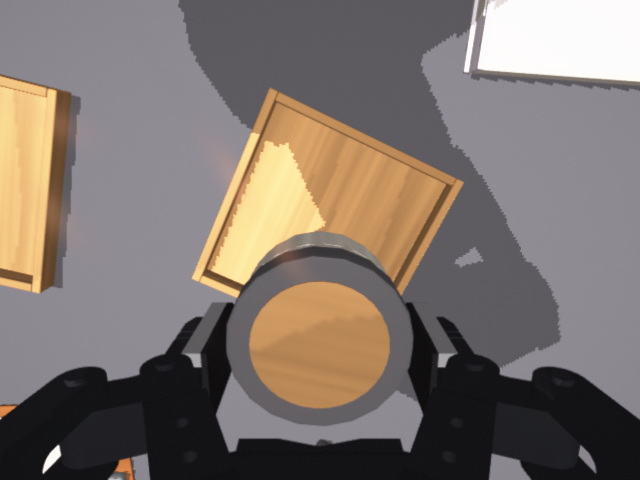

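```bash
python3 - <<'E'
from h import *
import pickle
C=cam("wrist",pickle.load(open("pics/w7.pkl","rb")))
P=[atz(C,p,.018) for p in((272,89),(462,182),(193,278))]
print(P,[np.linalg.norm(P[0]-P[i]) for i in(1,2)]);c=(P[1]+P[2])/2;print(c);go((*c[:2],.032))
E
```

```text
[array([ 0.41725619, -0.21262368,  0.018     ]), array([ 0.55359651, -0.24150867,  0.018     ]), array([ 0.38746238, -0.3505047 ,  0.018     ])] [np.float64(0.139366513704165), np.float64(0.14106327469964516)]
[ 0.47052944 -0.29600669  0.018     ]
go [-0.005   0.0026  0.133 ] [0. 0. 0.] dist 0.133 yaw0 1.8014
```

Scaled: 0.135 m / 0.75 = 0.18, -0.0035 m / 0.75 = -0.0047.

```bash
echo '{"aperture":[0.05, 0.05, 0.05, 0.05, 0.05, 0.05], "tx":[-0.0047, -0.0047, -0.0047, -0.0047, -0.0047, -0.0047], "ty":[0.0027, 0.0027, 0.0027, 0.0027, 0.0027, 0.0027], "tz":[0.0533, 0.12, 0.1667, 0.176, 0.18, 0.18], "wx":[0, 0, 0, 0, 0, 0], "wy":[0, 0, 0, 0, 0, 0], "wz":[0, 0, 0, 0, 0, 0]}' > next.json && python3 -m pendant next.json; echo '{"aperture":[0.05, 0.05], "tx":[0, 0], "ty":[0, 0], "tz":[0.0013, 0.0013], "wx":[0, 0], "wy":[0, 0], "wz":[0, 0]}' > next.json && python3 -m pendant next.json
```

```text
time_s: 28.55
position: [0.4699, -0.2961, 0.0318]
orientation: [1.951, 2.46, -0.0]
ft_force: [0.7, 1.4, -1.4]
finger_gap: 0.0588
finger_force: 33.0
time_s: 28.8
position: [0.4694, -0.2961, 0.0302]
orientation: [1.952, 2.46, -0.0]
ft_force: [-0.9, 0.6, -0.9]
finger_gap: 0.0588
finger_force: 33.0
```

Scaled: 0.002 m / 0.75 = 0.0027, 0.001 m / 0.75 = 0.0013.

```bash
echo '{"aperture":[0.05, 0.05, 0.05], "tx":[0, 0, 0], "ty":[0, 0, 0], "tz":[0.0013, 0.0027, 0.0027], "wx":[0, 0, 0], "wy":[0, 0, 0], "wz":[0, 0, 0]}' > next.json && python3 -m pendant next.json; for i in 1 2; do echo '{"aperture":[0.05, 0.05], "tx":[0, 0], "ty":[0, 0], "tz":[0.0013, 0.0013], "wx":[0, 0], "wy":[0, 0], "wz":[0, 0]}' > next.json && python3 -m pendant next.json; done
```

```text
time_s: 29.18
position: [0.4692, -0.2959, 0.0275]
orientation: [-1.953, -2.461, -0.0]
ft_force: [0.2, 0.0, -0.2]
finger_gap: 0.0585
finger_force: 33.0
time_s: 29.42
position: [0.4693, -0.2959, 0.0265]
orientation: [-1.953, -2.461, -0.0]
ft_force: [-0.9, -0.1, -0.6]
finger_gap: 0.0586
finger_force: 33.0
time_s: 29.68
position: [0.4693, -0.2959, 0.0263]
orientation: [1.952, 2.461, -0.0]
ft_force: [-1.9, 1.4, 5.6]
finger_gap: 0.0586
finger_force: 33.7
```

Scaled: -0.2 m / 0.75 = -0.2667, -0.18 m / 0.75 = -0.24.

```bash
echo '{"aperture":[0.058, 0.07, 0.07, 0.07, 0.07, 0.07, 0.08, 0.08], "tx":[0, 0, 0, 0, 0, 0, 0, 0], "ty":[0, 0, 0, 0, 0, 0, 0, 0], "tz":[-0.0007, -0.0007, -0.0007, -0.0533, -0.12, -0.1867, -0.24, -0.2667], "wx":[0, 0, 0, 0, 0, 0, 0, 0], "wy":[0, 0, 0, 0, 0, 0, 0, 0], "wz":[0, 0, 0, 0, 0, 0, 0, 0]}' > next.json && python3 -m pendant next.json; python3 look.py w8; python3 - <<'E'
from h import *
go((.472,.2561,.22))
E
```

```text
time_s: 30.68
position: [0.4696, -0.2962, 0.228]
orientation: [1.951, 2.458, -0.001]
ft_force: [-0.5, -0.1, -0.0]
finger_gap: 0.0802
finger_force: 0.0
[ 0.46960178 -0.29615998  0.22798871] [ 1.95061185e+00  2.45834339e+00 -5.19420274e-04]
go [0.5378 0.1275 0.0073] [0. 0. 0.] dist 0.553 yaw0 1.8001
```

View pics/w8.png

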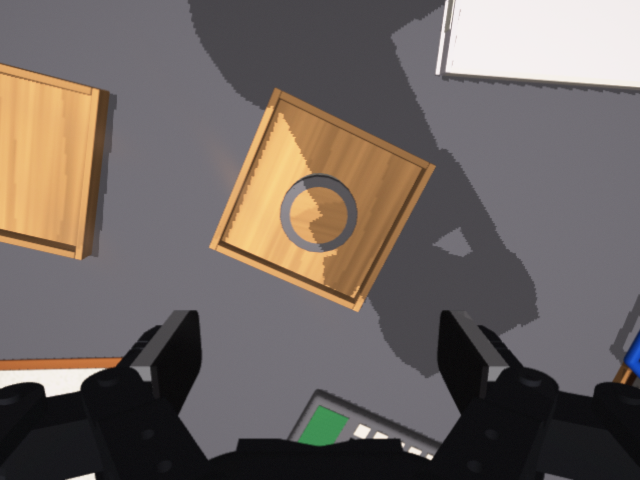

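The tub stands in the tray: lid at (318,213), rim corners (276,90), (434,166), (359,310), (211,246).

Scaled: 0.488 m / 0.75 = 0.6507, 0.427 m / 0.75 = 0.5693.

```bash
python3 - <<'E'
from h import *
import pickle
C=cam("wrist",pickle.load(open("pics/w8.pkl","rb")))
print(np.mean([atz(C,p,.018) for p in((276,90),(434,166),(359,310),(211,246))],0),atz(C,(318,213),.047))
E
echo '{"aperture":[0.08, 0.08, 0.08, 0.08, 0.08, 0.08, 0.08, 0.08], "tx":[0.0813, 0.1627, 0.244, 0.3253, 0.4067, 0.488, 0.5693, 0.6507], "ty":[0.0193, 0.0387, 0.0579, 0.0773, 0.0964, 0.1157, 0.1347, 0.1543], "tz":[0, 0, 0, 0, 0, 0, 0, 0], "wx":[0, 0, 0, 0, 0, 0, 0, 0], "wy":[0, 0, 0, 0, 0, 0, 0, 0], "wz":[0, 0, 0, 0, 0, 0, 0, 0]}' > next.json && python3 -m pendant next.json; python3 - <<'E'
from h import *
go((.472,.2561,.0805),1.8003)
E
```

```text
[ 0.47123504 -0.29581971  0.018     ] [ 0.46928849 -0.29515324  0.047     ]
time_s: 31.72
position: [0.4706, 0.2061, 0.225]
orientation: [-1.953, -2.461, 0.001]
ft_force: [1.4, -0.7, -0.3]
finger_gap: 0.0802
finger_force: 0.0
go [0.0484 0.0128 0.1445] [-0.0005  0.0001 -0.0004] dist 0.153 yaw0 1.7999
```

Scaled: 0.144 m / 0.75 = 0.192, 0.138 m / 0.75 = 0.184.

```bash
echo '{"aperture":[0.08, 0.08, 0.08, 0.08, 0.08, 0.08, 0.08], "tx":[0.0645, 0.0645, 0.0645, 0.0645, 0.0645, 0.0645, 0.0645], "ty":[0.0171, 0.0171, 0.0171, 0.0171, 0.0171, 0.0171, 0.0171], "tz":[0, 0, 0.0667, 0.1333, 0.184, 0.192, 0.192], "wx":[0, 0, 0, 0, 0, 0, 0], "wy":[0, 0, 0, 0, 0, 0, 0], "wz":[0, 0, 0, 0, 0, 0, 0]}' > next.json && python3 -m pendant next.json; python3 - <<'E'
from h import *
go((.472,.2561,.0801),1.8003)
E
```

```text
time_s: 32.6
position: [0.4731, 0.2537, 0.0824]
orientation: [1.953, 2.46, 0.001]
ft_force: [0.3, -0.4, 0.0]
finger_gap: 0.0801
finger_force: 0.0
go [ 0.0025 -0.0005  0.0023] [ 0.0008  0.     -0.0009] dist 0.003 yaw0 1.7994
```

Scaled: 0.0022 m / 0.75 = 0.0029, 0.002 m / 0.75 = 0.0027.

```bash
echo '{"aperture":[0.08, 0.08], "tx":[0.0029, 0.0029], "ty":[-0.0007, -0.0007], "tz":[0.0027, 0.0027], "wx":[0, 0], "wy":[0, 0], "wz":[0, 0]}' > next.json && python3 -m pendant next.json; echo '{"aperture":[0.05, 0.05, 0.05, 0.05], "tx":[0, 0, 0, 0], "ty":[0, 0, 0, 0], "tz":[0, 0, 0, 0], "wx":[0, 0, 0, 0], "wy":[0, 0, 0, 0], "wz":[0, 0, 0, 0]}' > next.json && python3 -m pendant next.json 40; echo '{"aperture":[0.05, 0.05, 0.05, 0.05], "tx":[0, 0, 0, 0], "ty":[0, 0, 0, 0], "tz":[-0.04, -0.0933, -0.1333, -0.1333], "wx":[0, 0, 0, 0], "wy":[0, 0, 0, 0], "wz":[0, 0, 0, 0]}' > next.json && python3 -m pendant next.json; python3 - <<'E'
from h import *
go((.6569,-.0944,.182),1.8003)
E
```

```text
time_s: 32.85
position: [0.4718, 0.2564, 0.0806]
orientation: [1.952, 2.46, 0.002]
ft_force: [-0.0, 0.8, 0.1]
finger_gap: 0.0801
finger_force: 0.0
time_s: 33.35
position: [0.4716, 0.2563, 0.0804]
orientation: [1.952, 2.461, 0.001]
ft_force: [-1.9, -0.0, 5.6]
finger_gap: 0.0565
finger_force: 42.9
time_s: 33.85
position: [0.4721, 0.2564, 0.181]
orientation: [1.951, 2.459, 0.005]
ft_force: [0.3, -0.5, -4.4]
finger_gap: 0.0563
finger_force: 45.1
go [-0.3836  0.1002 -0.0007] [ 0.0037 -0.0002 -0.0002] dist 0.396 yaw0 1.8001
```

```bash
echo '{"aperture":[0.05, 0.05, 0.05, 0.05, 0.05, 0.05, 0.05, 0.05], "tx":[-0.0533, -0.1333, -0.2133, -0.2933, -0.3733, -0.4533, -0.5115, -0.5115], "ty":[0.014, 0.0347, 0.056, 0.0767, 0.0973, 0.1187, 0.1336, 0.1336], "tz":[0, 0, 0, 0, 0, 0, 0, 0], "wx":[0, 0, 0, 0, 0, 0, 0, 0], "wy":[0, 0, 0, 0, 0, 0, 0, 0], "wz":[0, 0, 0, 0, 0, 0, 0, 0]}' > next.json && python3 -m pendant next.json; echo '{"aperture":[0.05, 0.05, 0.05, 0.05, 0.05], "tx":[0, 0, 0, 0, 0], "ty":[0, 0, 0, 0, 0], "tz":[0.0533, 0.1067, 0.12, 0.12, 0.12], "wx":[0, 0, 0, 0, 0], "wy":[0, 0, 0, 0, 0], "wz":[0, 0, 0, 0, 0]}' > next.json && python3 -m pendant next.json; python3 - <<'E'
from h import *
go((.6568,-.0944,.0827),1.8003)
E
```

```text
time_s: 34.85
position: [0.6564, -0.0977, 0.176]
orientation: [-1.955, -2.454, 0.003]
ft_force: [-0.7, -0.2, -3.6]
finger_gap: 0.0563
finger_force: 44.9
time_s: 35.48
position: [0.657, -0.0946, 0.0912]
orientation: [1.951, 2.459, 0.002]
ft_force: [0.2, -0.8, -3.6]
finger_gap: 0.0559
finger_force: 44.9
go [ 0.0003 -0.0002  0.0085] [ 0.0024  0.0014 -0.    ] dist 0.009 yaw0 1.8003
```

Scaled: 0.007 m / 0.75 = 0.0093, 0.0065 m / 0.75 = 0.0087.

```bash
echo '{"aperture":[0.05, 0.05, 0.05, 0.05], "tx":[0, 0, 0, 0], "ty":[0, 0, 0, 0], "tz":[0.0053, 0.0087, 0.0093, 0.0093], "wx":[0, 0, 0, 0], "wy":[0, 0, 0, 0], "wz":[0, 0, 0, 0]}' > next.json && python3 -m pendant next.json; for i in 1 2; do echo '{"aperture":[0.05, 0.05], "tx":[0, 0], "ty":[0, 0], "tz":[0.0013, 0.0013], "wx":[0, 0], "wy":[0, 0], "wz":[0, 0]}' > next.json && python3 -m pendant next.json; done
```

```text
time_s: 35.98
position: [0.6563, -0.0947, 0.0826]
orientation: [-1.953, -2.461, -0.0]
ft_force: [0.5, -0.7, -4.4]
finger_gap: 0.0564
finger_force: 44.9
time_s: 36.22
position: [0.6564, -0.0948, 0.0824]
orientation: [1.952, 2.46, 0.0]
ft_force: [-1.2, -0.6, 4.2]
finger_gap: 0.0566
finger_force: 45.6
time_s: 36.48
position: [0.6565, -0.0948, 0.0824]
orientation: [1.952, 2.46, 0.0]
ft_force: [-5.8, 0.3, 10.4]
finger_gap: 0.0562
finger_force: 46.4
```

Scaled: -0.14 m / 0.75 = -0.1867, -0.09 m / 0.75 = -0.12.

```bash
echo '{"aperture":[0.058, 0.08, 0.08, 0.08, 0.08, 0.08, 0.08], "tx":[0, 0, 0, 0, 0, 0, 0], "ty":[0, 0, 0, 0, 0, 0, 0], "tz":[-0.0013, -0.0013, -0.0013, -0.0533, -0.12, -0.1867, -0.1867], "wx":[0, 0, 0, 0, 0, 0, 0], "wy":[0, 0, 0, 0, 0, 0, 0], "wz":[0, 0, 0, 0, 0, 0, 0]}' > next.json && python3 -m pendant next.json; python3 - <<'E'
from h import *
go((.4853,.3657,.215),1.8003)
E
```

```text
time_s: 37.35
position: [0.6576, -0.095, 0.2251]
orientation: [1.948, 2.455, 0.005]
ft_force: [-0.1, -0.2, -1.2]
finger_gap: 0.0799
finger_force: 0.0
go [ 0.4878 -0.0631  0.0074] [ 0.0073  0.0044 -0.0002] dist 0.492 yaw0 1.8001
```

```bash
echo '{"aperture":[0.08, 0.08, 0.08, 0.08, 0.08, 0.08, 0.08, 0.08], "tx":[0.0813, 0.1627, 0.244, 0.3253, 0.4067, 0.488, 0.5693, 0.6504], "ty":[-0.0105, -0.0211, -0.0316, -0.0421, -0.0527, -0.0631, -0.0736, -0.0841], "tz":[0, 0, 0, 0, 0, 0, 0, 0], "wx":[0, 0, 0, 0, 0, 0, 0, 0], "wy":[0, 0, 0, 0, 0, 0, 0, 0], "wz":[0, 0, 0, 0, 0, 0, 0, 0]}' > next.json && python3 -m pendant next.json;  echo '{"aperture":[0.08, 0.08, 0.08, 0.08, 0.08, 0.08, 0.08], "tx":[0, 0, 0, 0, 0, 0, 0], "ty":[0, 0, 0, 0, 0, 0, 0], "tz":[0, 0.0667, 0.1333, 0.1867, 0.196, 0.196, 0.196], "wx":[0, 0, 0, 0, 0, 0, 0], "wy":[0, 0, 0, 0, 0, 0, 0], "wz":[0, 0, 0, 0, 0, 0, 0]}' > next.json && python3 -m pendant next.json; python3 - <<'E'
from h import *
go((.4853,.3657,.0737),1.8003)
E
```

```text
time_s: 38.35
position: [0.4828, 0.3677, 0.2195]
orientation: [-1.953, -2.46, 0.002]
ft_force: [1.1, -0.6, 1.0]
finger_gap: 0.08
finger_force: 0.0
time_s: 39.22
position: [0.4849, 0.3663, 0.0754]
orientation: [1.952, 2.46, 0.004]
ft_force: [1.0, 0.0, 0.2]
finger_gap: 0.0799
finger_force: 0.0
go [-0.0006  0.0003  0.0017] [ 0.003  -0.0007 -0.0005] dist 0.002 yaw0 1.7998
```

Scaled: 0.0015 m / 0.75 = 0.002, -0.0006 m / 0.75 = -0.0008.

```bash
echo '{"aperture":[0.08, 0.055, 0.055, 0.055, 0.055], "tx":[-0.0008, -0.0008, -0.0008, -0.0008, -0.0008], "ty":[0.0004, 0.0004, 0.0004, 0.0004, 0.0004], "tz":[0.002, 0.002, 0.002, 0.002, 0.002], "wx":[0, 0, 0, 0, 0], "wy":[0, 0, 0, 0, 0], "wz":[0, 0, 0, 0, 0]}' > next.json && python3 -m pendant next.json 45; echo '{"aperture":[0.055, 0.055, 0.055, 0.055], "tx":[0, 0, 0, 0], "ty":[0, 0, 0, 0], "tz":[-0.04, -0.0933, -0.1333, -0.1333], "wx":[0, 0, 0, 0], "wy":[0, 0, 0, 0], "wz":[0, 0, 0, 0]}' > next.json && python3 -m pendant next.json; python3 - <<'E'
from h import *
go((.6372,.0632,.175),1.8003)
E
```

```text
time_s: 39.85
position: [0.4846, 0.3657, 0.073]
orientation: [1.952, 2.461, 0.002]
ft_force: [-2.3, -0.7, 6.6]
finger_gap: 0.0602
finger_force: 47.5
time_s: 40.35
position: [0.485, 0.3659, 0.1736]
orientation: [1.952, 2.46, 0.005]
ft_force: [1.0, 0.4, -4.2]
finger_gap: 0.0603
finger_force: 50.3
go [-0.3293  0.0795 -0.0014] [ 0.0036 -0.0008 -0.0002] dist 0.339 yaw0 1.8001
```

Scaled: -0.3293 m / 0.75 = -0.4391, -0.28 m / 0.75 = -0.3733.

```bash
echo '{"aperture":[0.055, 0.055, 0.055, 0.055, 0.055, 0.055, 0.055, 0.055], "tx":[-0.0533, -0.1333, -0.2133, -0.2933, -0.3733, -0.4391, -0.4391, -0.4391], "ty":[0.0133, 0.032, 0.0513, 0.0707, 0.09, 0.106, 0.106, 0.106], "tz":[0, 0, 0, 0, 0, 0, 0, 0], "wx":[0, 0, 0, 0, 0, 0, 0, 0], "wy":[0, 0, 0, 0, 0, 0, 0, 0], "wz":[0, 0, 0, 0, 0, 0, 0, 0]}' > next.json && python3 -m pendant next.json; echo '{"aperture":[0.055, 0.055, 0.055, 0.055, 0.055], "tx":[0, 0, 0, 0, 0], "ty":[0, 0, 0, 0, 0], "tz":[0.0533, 0.1067, 0.12, 0.12, 0.12], "wx":[0, 0, 0, 0, 0], "wy":[0, 0, 0, 0, 0], "wz":[0, 0, 0, 0, 0]}' > next.json && python3 -m pendant next.json; python3 - <<'E'
from h import *
go((.6372,.0632,.0745),1.8003)
E
```

```text
time_s: 41.35
position: [0.6359, 0.0633, 0.1702]
orientation: [-1.951, -2.458, 0.002]
ft_force: [0.5, -0.0, -3.5]
finger_gap: 0.0604
finger_force: 50.2
time_s: 41.98
position: [0.6374, 0.0632, 0.0839]
orientation: [1.951, 2.459, 0.003]
ft_force: [-0.4, -0.1, -3.0]
finger_gap: 0.0603
finger_force: 50.3
go [ 0.     -0.0003  0.0094] [0.0029 0.0009 0.0002] dist 0.009 yaw0 1.8005
```

Scaled: 0.0075 m / 0.75 = 0.01, 0.007 m / 0.75 = 0.0093.

```bash
echo '{"aperture":[0.055, 0.055, 0.055, 0.055], "tx":[0, 0, 0, 0], "ty":[0, 0, 0, 0], "tz":[0.0053, 0.0093, 0.01, 0.01], "wx":[0, 0, 0, 0], "wy":[0, 0, 0, 0], "wz":[0, 0, 0, 0]}' > next.json && python3 -m pendant next.json; for i in 1 2; do echo '{"aperture":[0.055, 0.055], "tx":[0, 0], "ty":[0, 0], "tz":[0.0013, 0.0013], "wx":[0, 0], "wy":[0, 0], "wz":[0, 0]}' > next.json && python3 -m pendant next.json; done
```

```text
time_s: 42.48
position: [0.6368, 0.0629, 0.0751]
orientation: [1.953, 2.46, 0.0]
ft_force: [-1.6, -0.4, 2.5]
finger_gap: 0.0606
finger_force: 50.2
time_s: 42.72
position: [0.6368, 0.0629, 0.075]
orientation: [1.952, 2.46, 0.001]
ft_force: [-4.6, 0.2, 8.9]
finger_gap: 0.0605
finger_force: 50.4
time_s: 42.98
position: [0.6369, 0.0629, 0.075]
orientation: [1.952, 2.46, 0.001]
ft_force: [-7.0, 0.2, 15.1]
finger_gap: 0.06
finger_force: 50.7
```

Contact. I release it and go for the can.

Scaled: -0.14 m / 0.75 = -0.1867, -0.09 m / 0.75 = -0.12.

```bash
echo '{"aperture":[0.06, 0.08, 0.08, 0.08, 0.075, 0.075, 0.075], "tx":[0, 0, 0, 0, 0, 0, 0], "ty":[0, 0, 0, 0, 0, 0, 0], "tz":[-0.0027, -0.0027, -0.0027, -0.0533, -0.12, -0.1867, -0.1867], "wx":[0, 0, 0, 0, 0, 0, 0], "wy":[0, 0, 0, 0, 0, 0, 0], "wz":[0, 0, 0, 0, 0, 0, 0]}' > next.json && python3 -m pendant next.json; python3 - <<'E'
from h import *
go((.3902,.3212,.215),1.8003)
E
```

```text
time_s: 43.85
position: [0.6381, 0.0629, 0.2168]
orientation: [1.948, 2.456, 0.007]
ft_force: [0.2, 0.1, -1.4]
finger_gap: 0.0749
finger_force: 0.0
go [ 0.3079 -0.1827 -0.0004] [ 0.008   0.0026 -0.0002] dist 0.358 yaw0 1.8001
```

Scaled: 0.3079 m / 0.75 = 0.4105, 0.25 m / 0.75 = 0.3333.

```bash
echo '{"aperture":[0.075, 0.075, 0.075, 0.075, 0.075, 0.075, 0.075, 0.075], "tx":[0.0667, 0.1333, 0.2, 0.2667, 0.3333, 0.4105, 0.4105, 0.4105], "ty":[-0.0396, -0.0791, -0.1187, -0.1583, -0.1977, -0.2436, -0.2436, -0.2436], "tz":[0, 0, 0, 0, 0, 0, 0, 0], "wx":[0, 0, 0, 0, 0, 0, 0, 0], "wy":[0, 0, 0, 0, 0, 0, 0, 0], "wz":[0, 0, 0, 0, 0, 0, 0, 0]}' > next.json && python3 -m pendant next.json;  echo '{"aperture":[0.075, 0.075, 0.075, 0.075, 0.075, 0.075], "tx":[0, 0, 0, 0, 0, 0], "ty":[0, 0, 0, 0, 0, 0], "tz":[0.0667, 0.1333, 0.1733, 0.1813, 0.1813, 0.1813], "wx":[0, 0, 0, 0, 0, 0], "wy":[0, 0, 0, 0, 0, 0], "wz":[0, 0, 0, 0, 0, 0]}' > next.json && python3 -m pendant next.json; python3 - <<'E'
from h import *
go((.3902,.3212,.0769),1.8003)
E
```

```text
time_s: 44.85
position: [0.3888, 0.3212, 0.212]
orientation: [-1.952, -2.461, 0.001]
ft_force: [0.8, -0.4, 0.0]
finger_gap: 0.0753
finger_force: 0.0
time_s: 45.6
position: [0.3897, 0.3214, 0.0778]
orientation: [1.953, 2.46, 0.003]
ft_force: [-0.0, 0.4, 0.4]
finger_gap: 0.0751
finger_force: 0.0
go [-0.0003  0.0005  0.0009] [ 0.0024 -0.0005 -0.0008] dist 0.001 yaw0 1.7995
```

Scaled: 0.0009 m / 0.75 = 0.0012, 0.0005 m / 0.75 = 0.0007.

```bash
echo '{"aperture":[0.075, 0.04, 0.04, 0.04, 0.04], "tx":[-0.0004, -0.0004, -0.0004, -0.0004, -0.0004], "ty":[0.0007, 0.0007, 0.0007, 0.0007, 0.0007], "tz":[0.0012, 0.0012, 0.0012, 0.0012, 0.0012], "wx":[0, 0, 0, 0, 0], "wy":[0, 0, 0, 0, 0], "wz":[0, 0, 0, 0, 0]}' > next.json && python3 -m pendant next.json 45; echo '{"aperture":[0.04, 0.04, 0.04, 0.04], "tx":[0, 0, 0, 0], "ty":[0, 0, 0, 0], "tz":[-0.04, -0.0933, -0.1333, -0.1333], "wx":[0, 0, 0, 0], "wy":[0, 0, 0, 0], "wz":[0, 0, 0, 0]}' > next.json && python3 -m pendant next.json; python3 - <<'E'
from h import *
go((.6025,-.024,.18),1.8003)
E
```

```text
time_s: 46.22
position: [0.3896, 0.3212, 0.0761]
orientation: [1.953, 2.461, 0.001]
ft_force: [0.1, -0.4, 5.7]
finger_gap: 0.0438
finger_force: 46.7
time_s: 46.72
position: [0.3897, 0.3213, 0.1767]
orientation: [1.952, 2.46, 0.004]
ft_force: [0.2, 0.5, -4.1]
finger_gap: 0.0435
finger_force: 47.6
go [-0.3847  0.1288 -0.0032] [ 0.0027 -0.0007 -0.0002] dist 0.406 yaw0 1.8001
```

Scaled: -0.3847 m / 0.75 = -0.5129, -0.36 m / 0.75 = -0.48.

```bash
echo '{"aperture":[0.04, 0.04, 0.04, 0.04, 0.04, 0.04, 0.04, 0.04], "tx":[-0.0507, -0.12, -0.1933, -0.2667, -0.34, -0.4133, -0.48, -0.5129], "ty":[0.0169, 0.04, 0.0647, 0.0893, 0.1139, 0.1384, 0.1607, 0.1717], "tz":[0, 0, 0, 0, 0, 0, 0, 0], "wx":[0, 0, 0, 0, 0, 0, 0, 0], "wy":[0, 0, 0, 0, 0, 0, 0, 0], "wz":[0, 0, 0, 0, 0, 0, 0, 0]}' > next.json && python3 -m pendant next.json; echo '{"aperture":[0.04, 0.04, 0.04, 0.04, 0.04, 0.04], "tx":[0, 0, 0, 0, 0, 0], "ty":[0, 0, 0, 0, 0, 0], "tz":[0, 0.0533, 0.1067, 0.12, 0.12, 0.12], "wx":[0, 0, 0, 0, 0, 0], "wy":[0, 0, 0, 0, 0, 0], "wz":[0, 0, 0, 0, 0, 0]}' > next.json && python3 -m pendant next.json; python3 - <<'E'
from h import *
go((.6025,-.024,.0781),1.8003)
E
```

```text
time_s: 47.72
position: [0.6024, -0.0268, 0.1727]
orientation: [-1.954, -2.456, 0.003]
ft_force: [-0.2, 0.9, -2.8]
finger_gap: 0.0436
finger_force: 47.4
time_s: 48.48
position: [0.6029, -0.0242, 0.0872]
orientation: [1.951, 2.459, 0.002]
ft_force: [0.8, -0.7, -3.6]
finger_gap: 0.0434
finger_force: 47.3
go [ 0.0003 -0.0003  0.0091] [0.0024 0.0011 0.    ] dist 0.009 yaw0 1.8003
```

Scaled: 0.0075 m / 0.75 = 0.01, 0.007 m / 0.75 = 0.0093.

```bash
echo '{"aperture":[0.04, 0.04, 0.04, 0.04], "tx":[0, 0, 0, 0], "ty":[0, 0, 0, 0], "tz":[0.0053, 0.0093, 0.01, 0.01], "wx":[0, 0, 0, 0], "wy":[0, 0, 0, 0], "wz":[0, 0, 0, 0]}' > next.json && python3 -m pendant next.json; for i in 1 2; do echo '{"aperture":[0.04, 0.04], "tx":[0, 0], "ty":[0, 0], "tz":[0.0009, 0.0009], "wx":[0, 0], "wy":[0, 0], "wz":[0, 0]}' > next.json && python3 -m pendant next.json; done
```

```text
time_s: 48.98
position: [0.6022, -0.0243, 0.0782]
orientation: [1.953, 2.461, 0.0]
ft_force: [0.3, -0.6, -2.9]
finger_gap: 0.0438
finger_force: 47.5
time_s: 49.22
position: [0.6023, -0.0244, 0.0781]
orientation: [1.952, 2.46, 0.0]
ft_force: [-2.2, -0.1, 4.3]
finger_gap: 0.0437
finger_force: 48.0
time_s: 49.48
position: [0.6023, -0.0244, 0.0781]
orientation: [1.952, 2.46, 0.001]
ft_force: [-3.1, 0.3, 9.8]
finger_gap: 0.0432
finger_force: 48.9
```

Scaled: -0.1036 m / 0.75 = -0.1381, -0.09 m / 0.75 = -0.12, 0.02 rad / 3.1416 = 0.0064.

```bash
echo '{"aperture":[0.046, 0.07, 0.07, 0.075, 0.075, 0.075, 0.075, 0.075], "tx":[0, 0, 0, 0, 0, 0, 0, 0], "ty":[0, 0, 0, 0, 0, 0, 0, 0], "tz":[-0.0013, -0.0013, -0.0013, -0.0533, -0.12, -0.1381, -0.1381, -0.1381], "wx":[0, 0, 0, 0, 0, 0, 0, 0], "wy":[0, 0, 0, 0, 0, 0, 0, 0], "wz":[0, 0, 0, 0, 0, 0.0064, 0.0064, 0.0064]}' > next.json && python3 -m pendant next.json; python3 look.py w9; python3 - <<'E'
from h import *
a=cv2.imread("pics/w3.png");b=cv2.imread("pics/w9.png");cv2.imwrite("pics/cmp.png",cv2.resize(np.hstack([cv2.addWeighted(a,.5,b,.5,0)[:440],b[:440]]),None,fx=.625,fy=.625))
E
```

```text
time_s: 50.48
position: [0.6016, -0.0242, 0.1786]
orientation: [-1.975, -2.439, 0.002]
ft_force: [-0.7, -0.2, 0.3]
finger_gap: 0.0751
finger_force: 0.0
[ 0.60156222 -0.024171    0.1786458 ] [-1.97540717e+00 -2.43925228e+00  2.03844521e-03]
```

View pics/cmp.png

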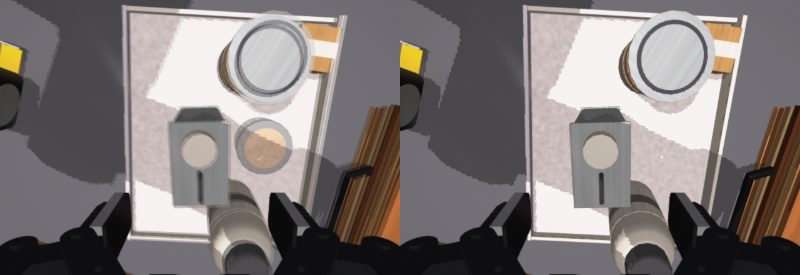

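The blend shows can and bottle nearly coinciding. The tin lid appears doubled, but the tray edge does too, so the camera pose differs slightly. I'll quantify it.

```bash
python3 - <<'E'
from h import *
import pickle
for n in("w3","w9"):
    C=cam("wrist",pickle.load(open(f"pics/{n}.pkl","rb")))
    g=cv2.cvtColor(cv2.imread(f"pics/{n}.png"),cv2.COLOR_BGR2GRAY)
    h=cv2.HoughCircles(g[0:200,330:520],cv2.HOUGH_GRADIENT,1,300,param1=120,param2=15,minRadius=48,maxRadius=75)
    p=h[0,0];X=atz(C,(p[0]+330,p[1]),.118);print(n,"tin",p+[330,0,0],X)
    im=cv2.GaussianBlur(g.astype(float),(3,3),0)
    for x0 in((271,363) if n=="w3" else (274,367)):
        P=[]
        for r in range(210,320,5):
            d=np.abs(np.diff(im[r,x0-7:x0+10]));d[d<.5*d.max()]=0
            P.append(atz(C,(x0-7+.5+(d*np.arange(len(d))).sum()/d.sum(),r),.123))
        P=np.array(P);f=np.polyfit(P[:,1],P[:,0],1);print(" can yaw",-np.arctan(f[0]),"x",np.polyval(f,-.024),np.std(P[:,0]-np.polyval(f,P[:,1])))
    # cap of can
    h=cv2.HoughCircles(g[200:285,280:360],cv2.HOUGH_GRADIENT,1,300,param1=120,param2=12,minRadius=22,maxRadius=36)[0,0];print(" cap",atz(C,(h[0]+280,h[1]+200),.138))
E
```

```text
w3 tin [423.5         92.5         62.09999847] [0.63302413 0.0647733  0.118     ]
 can yaw 0.23795064856494505 x 0.5785952733824827 0.0001127800970275188
 can yaw 0.23303798918594446 x 0.6262973258142034 0.0003218617727275277
 cap [ 0.59869961 -0.00886851  0.138     ]
w9 tin [429.5         86.5         74.40000153] [0.63280259 0.0674012  0.118     ]
 can yaw 0.23358064679452128 x 0.5788788922533032 0.00013981642699956647
 can yaw 0.22816263451226423 x 0.6265455579232874 0.00012106704976687099
 cap [ 0.59871874 -0.00687995  0.138     ]
```

Can and tin are back within about 2–3 mm and 0.005 rad, within the measuring error. I raise the arm and hand in.

Scaled: -0.08 m / 0.75 = -0.1067, -0.04 m / 0.75 = -0.0533.

```bash
echo '{"aperture":[0.075, 0.075, 0.075, 0.075], "tx":[0, 0, 0, 0], "ty":[0, 0, 0, 0], "tz":[-0.0533, -0.1067, -0.1067, -0.1067], "wx":[0, 0, 0, 0], "wy":[0, 0, 0, 0], "wz":[0, 0, 0, 0]}' > next.json && python3 -m pendant next.json; python3 - <<'E'
from h import *
cv2.imwrite("pics/side2.png",env.snapshot("side"))
E
```

```text
time_s: 51.02
position: [0.6018, -0.0242, 0.2587]
orientation: [-1.976, -2.439, 0.002]
ft_force: [-0.8, -0.4, -0.3]
finger_gap: 0.0747
finger_force: 0.0
```

View pics/side2.png

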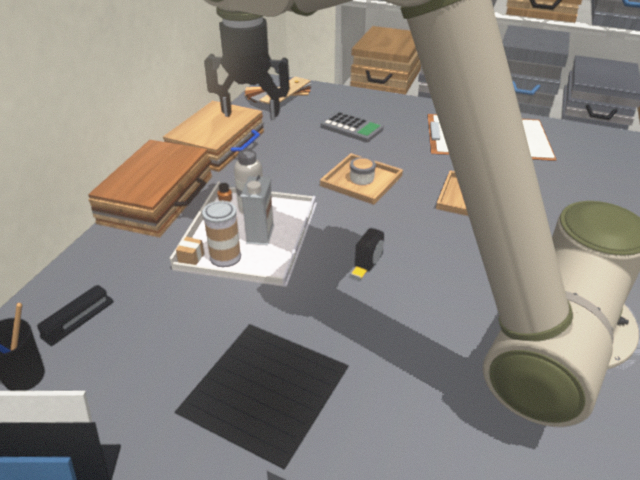

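The side view shows the tin (222,233), can (257,210) and bottle (248,175) upright as before, and the tub in the tray at (361,172). The mat is empty, and the wax box, jar and tape measure have not moved.

```bash
python3 -c "
from station import env
print(env.job_done())"
```

```text
the job is handed in; nothing more can be done
None
```

Job handed in after about 51 s of the 144 s allowed: the tub stands within about 2 mm of the middle of the order tray, the can and tin measured back within about 3 mm of their places (can yaw within 0.005 rad), the bottle was set down at its recorded pick pose and checked by eye only, and the bystanders were left where they were.

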